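# Make up a compression fitting on the air manifold

### The job

Make up the compression joint on the small air manifold: with the fingers, run the big brass nut clockwise (seen from above) until it comes up firm and just begins to drag the little steel pointer above it: that is finger-tight, go no further; then take the wrench from its wooden stand, fit its jaw on the nut and tighten the nut a quarter turn past finger-tight, not clearly less or more. Put the wrench gently back, lying flat across its stand, do not force or knock the fitting, and leave the other things on the bench alone.

Things in the scene. Friction and masses are not known exactly. Their poses are not given: they have to be found in the camera images.
- fitting: Manifold fixed to the bench: base plate 110 x 110 x 8 mm, on it an aluminium block 60 x 60 mm, top 38 mm above the bench, with low side plugs reaching 44 mm from the axis along +y and -y. Above it, on the vertical axis: flange, nut, collar, and a fixed copper tube, 15 mm thick, up to 98 mm above the bench. Origin: centre of the plate's underside, on that axis; z up.
- flange_top (a point): Centre of the top of the fixed round brass flange, 41 mm in diameter, below the nut; 50 mm above the bench. A wrench on the nut can rest on it.
- nut_mid (a point): Centre of the brass hexagon nut, on the axis, 63.5 mm above the bench: 34 mm across flats, 24 mm high, turning in place. Site x points to a corner, y is square to two flats. Starts loose, an unknown 25 to 75 degrees short of finger-tight, turning at 0.06 N m; once home, felt as a sharp rise, it needs 0.45 N m. It stays where it is left. A hard finger grip can turn it past finger-tight.
- pointer_tip (a point): Tip of the steel pointer on the ferrule collar, a ring round the tube just above the nut; 12.5 mm from the axis, 80 mm above the bench. It starts along the fitting's -x and stands still while the nut runs loosely; from finger-tight on it is dragged clockwise with the nut, so its turn is the turn past finger-tight.
- wrench_grip (a point): Balance point of the loose steel open-ended wrench (about 0.18 kg), mid-thickness. Site x points along it to the jaw, z up. Its handle is a flat bar 18 mm wide, 12 mm thick, from 115 mm behind this point to 37 mm ahead of it; the head is 62 mm wide. It starts lying flat across the stand's ribs, underside 28 mm above the bench.
- wrench_jaw (a point): Centre of the wrench's jaw, 75 mm ahead of wrench_grip, mid-thickness. The jaw is 37 mm wide between two parallel prongs (each 12.5 mm wide, ending 16 mm ahead of this point); its bottom is 24 mm behind this point. It goes on the nut from above or from the side, two nut flats parallel to the prongs, this point on the nut's axis.
- stand: Fixed wooden wrench stand, 190 mm (its x) by 80 mm, base 8 mm thick; two cross ribs 22 mm wide, tops 28 mm above the bench, centred 45 mm ahead of and 80 mm behind the origin along x. Origin: centre of the underside. The wrench starts along the stand's x, wrench_grip nearly above this origin; between the ribs there is room for fingers beside the handle.
- jar: Bystander: empty open glass jar, 72 mm wide, 80 mm high. Origin: centre of its underside.
- bottle: Bystander: clear drinking bottle with blue cap, 64 mm wide, 200 mm high. Origin: centre of its underside.
- driver: Bystander: screwdriver lying on the bench, 200 mm long, black handle 26 mm thick. Origin: under its middle.
- tape: Bystander: empty grey tape core lying flat, 84 mm wide, 24 mm high. Origin: centre of its underside.
Not all that is in view belongs to the job. Of the things shaped like the part that bears wrench_grip, the bare steel one is meant.

How it is judged:
By the outcome, as a careful person would: the job done as asked, in the order asked, and still so for the second after the job is handed in, with the robot touching nothing.
It also fails if it takes over 72 s, if anything falls off the work surface, if the arm or the gripper's body presses on something with over 40 N, if the wrist force passes 120 N, or if a joint passes its speed limit or range.

### The arm

A 7-joint arm with a two-finger parallel gripper is mounted at the origin on the work surface. World frame = base frame: x ahead of the robot, y to its left, z up, the work surface at z = 0. Lengths are in mm, angles in rad, forces in N, time in s.
With the tool pointing down it reaches from about 400 to 750 mm from the base axis. Payload 19.5 kg.
Tool frame: the origin (TCP) lies at the very end of the fingers, on their centre line; the grasp point (between the pads) lies arm.grip_depth behind it (arm.grip_depth is the distance from the TCP to the grasp point, in mm); z points along the fingers, x is the direction in which the jaws open and shut, and the axes are right-handed (so a half turn about z gives the same grasp; the last joint's range is limited). The gripper opens to 85 mm and grips with 20 to 120 N. Pads are 22 mm wide; open, the fingers measure 114 mm over their backs; the gripper's body (76 mm by 85 mm) begins 54 mm behind the grasp point. The pads swing forward as they close: fully open they stand 13 mm farther back than shut.
Start: joints at [1.142, 0.707, -0.028, 1.485, 0.022, 0.951, -0.075], TCP at [216.896, -532.495, 231.268] pointing down, gripper open.
Joint ranges: [-2.71, 2.71], [-0.32, 2.16], [-1.57, 1.52], [0, 2.45], [-1.46, 4.6], [0, 2.02], [-2.83, 2.83]. Speed limits (rad/s): [1.89, 1.89, 2.57, 2.57, 3.01, 3.01, 3.01].

### API

Orientations are given as a rotation vector (axis times angle).
In Python, from plant import arm gives the robot as it stands.
- The arm moves only by the shell command python3 -m crank 'ROWS' [OPENING] [FORCE]. ROWS is text: rows parted by semicolons, each of 4 numbers parted by spaces: the shift along the tool's x, y, z in units of 40 mm (1.0 is 40 mm), then the turn about the tool's z in units of 5 degrees (1.0 is 5 degrees). In form: tx ty tz roll; .... A call has 1 to 20 rows; each row is the pose to reach, as a shift and turn from the pose commanded when the call began, along the tool's axes at that moment; what a row does not reach only later rows make up. A row lasts 1/12 s, in which the tool goes at most 41.7 mm and 7.16 degrees, less where a joint would pass 70% of its speed; a pose out of reach is approached as far as the arm can. A call with a gripper value outside its range is refused whole. OPENING is the closure, from 0 (fully open) to 1 (shut), set as the call begins (- or left out, the last holds). The fingers move at their own pace and stop on an object; FORCE is the grip in N (left out, the last holds). Time passes only in rows, so rows that repeat a pose let the fingers close. It gives the time, the measured TCP pose, the force and the opening at its end, in the units of the state.
- arm.get_obs(): the state, without advancing time (a new reading comes with each control period).
- arm.read_camera(name): name is "scene" or "top" or "wrist"; returns the picture (384x512x3 uint8, red, green, blue); there is no depth.
- arm.get_calibration(name): a dict with "K" (3x3 intrinsics, pixels), "k1" (the pictures are not rectified: a ray, as slopes to the right and down, at radius r is drawn at 1 + k1 r^2 times it, then the intrinsics apply), "R" (3x3) and "t" (3): a world point X has camera coordinates R X + t. Camera axes: x right, y down, z forward; pixel columns grow to the right and rows downward; lengths in mm; the calibration is good to about 2 mm. A picture is of the moment at which its call begins: read the wrist's pose just before it. get_calibration takes no time and is no camera call; for the wrist camera it gives the pose at the moment of the call.
- arm.job_done(): hands the job in, once; it reports no verdict.
Trained networks look in the newest picture that a camera, given by its name, has taken for a name from the list of things; names that differ only in an ending like _2 or _b are one class to them, and where a whole thing is asked for, a point or a joint stands for the part that bears it (a point fixed in the world has none). Each returns a list of dicts, best first, with "conf" (0 to 1); they miss things now and then, are a little off and sometimes report something else, mostly with a low value. They report only what shows in the picture. A call takes as long as a camera call. They do not tell look-alikes from the thing itself.
- arm.recognise(name, camera): "rect" ([left, top, right, bottom] in pixels, round what is visible of it).
- arm.outline_of(name, camera): "mask" (384x512 bool, what is visible of it) and "rect" ([left, top, right, bottom] in pixels, round what is visible of it).
The state is a dict: "time": time; "joint_pos": joint angles; "dq": joint speeds; "effort": joint torques, N m; "position": TCP position; "eef_rot": TCP orientation; "contact_force": force on the tool from outside, world axes, zero at the start; "ft_torque": the same for the moment, N m; "gripper_width": finger opening in mm.
Only numpy, scipy, OpenCV 4.12 (cv2) and the standard library are available. Lean on these libraries where they do the work, as an engineer would, in place of code of your own. Each camera call takes 0.05 s, during which the arm holds its last target.

## Working session

There is one attempt and no reset: what is moved stays moved. The work goes in short steps, Python scripts to look and compute and a shell command to move; the robot and the scene stay as the last step left them, time stands still between calls to the robot, and variables do not carry over. Pictures are saved under pics/ and viewed, and the job is handed in when it is done.

```bash
ls; mkdir -p pics
python3 - <<'E'
from plant import arm
import cv2
print(arm.grip_depth)
o=arm.get_obs(); print({k:(v if not hasattr(v,'round') else v) for k,v in o.items()})
for c in ["scene","top","wrist"]:
    k=arm.get_calibration(c); print(c,k)
    cv2.imwrite(f"pics/{c}0.png",arm.read_camera(c)[:,:,::-1])
E
```

```text
pics
18.700000000000003
{'time': 0.0, 'joint_pos': array([ 1.14227354,  0.70708241, -0.02763474,  1.48501315,  0.02199335,
        0.95091465, -0.07549631]), 'dq': array([ 0.00058342,  0.00146038, -0.00014932,  0.00164159, -0.00053795,
       -0.0012783 ,  0.00119341]), 'effort': array([-4.61714571e-04, -8.83206153e+01,  1.23392198e+00, -2.36158776e+01,
        1.68247306e-02,  6.52978677e-03, -2.60404988e-06]), 'position': array([ 216.82134209, -532.25586325,  230.83579538]), 'eef_rot': array([-2.60650852e+00,  1.75268670e+00,  1.47122637e-03]), 'contact_force': array([-0.14119893, -0.53232913, -0.09397808]), 'ft_torque': array([ 0.0490081 , -0.01552172, -0.0236461 ]), 'gripper_width': 85.71939601299087}
scene {'K': array([[355.11848357,   0.        , 251.96616305],
       [  0.        , 355.11848357, 187.41022698],
       [  0.        ,   0.        ,   1.        ]]), 'k1': -0.05914767220451544, 'R': array([[ 0.13386807,  0.99097606, -0.00676722],
       [ 0.80953301, -0.11329114, -0.57603943],
       [-0.57160795,  0.071635  , -0.81739389]]), 't': array([ -61.24968271, -396.7394173
[... 160 characters left out ...]
      ,   1.        ]]), 'k1': -0.0862412548821147, 'R': array([[ 0.02922939, -0.99953181, -0.00904433],
       [-0.99753193, -0.02859062, -0.06412976],
       [ 0.06384115,  0.01089648, -0.99790058]]), 't': array([  -3.65989733,  575.02462856, 1081.74388952])}
wrist {'K': array([[333.83114944,   0.        , 258.84935787],
       [  0.        , 333.83114944, 194.93295377],
       [  0.        ,   0.        ,   1.        ]]), 'k1': 0.0053541786322642, 'R': array([[ 3.76743855e-01, -9.26317405e-01, -3.62957635e-04],
       [-8.78018560e-01, -3.57224981e-01,  3.18549402e-01],
       [-2.95207513e-01, -1.19692846e-01, -9.47906191e-01]]), 't': array([-574.55754547,  -40.46813401,  380.33765372])}
```

View pics/scene0.png

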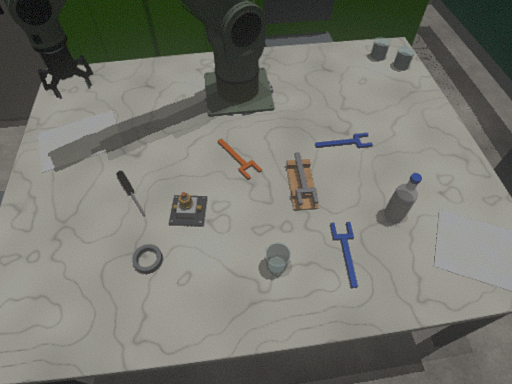

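View pics/top0.png

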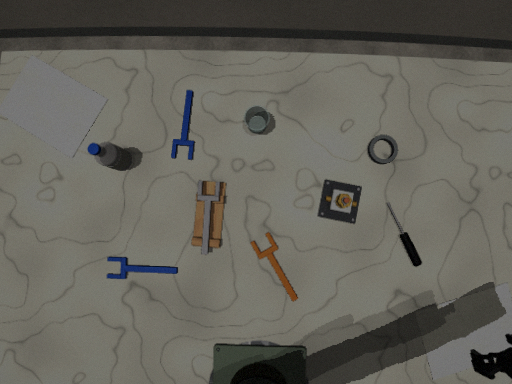

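View pics/wrist0.png

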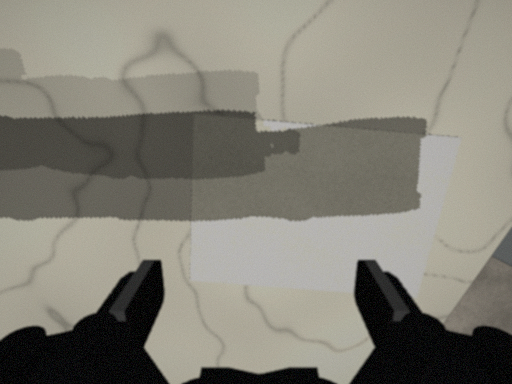

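The wrench-like candidates in the top picture are the steel one on the stand (208,215), blue ones at (187,125) and (140,268), and an orange one at (275,265). I choose the steel one, and the crops below check that.

```bash
cat > h.py <<'E'
import numpy as np, cv2
from plant import arm
def dist(cal): return np.array([cal['k1'],0,0,0,0.])
def p2w(px,z,cal):
    px=np.atleast_2d(np.array(px,float)); 
    u=cv2.undistortPoints(px.reshape(-1,1,2),cal['K'],dist(cal)).reshape(-1,2)
    d=np.c_[u,np.ones(len(u))]@cal['R']; c=-cal['R'].T@cal['t']
    s=(z-c[2])/d[:,2]; return c+d*s[:,None]
def w2p(X,cal):
    X=np.atleast_2d(np.array(X,float))
    return cv2.projectPoints(X.reshape(-1,1,3),cv2.Rodrigues(cal['R'])[0],cal['t'],cal['K'],dist(cal))[0].reshape(-1,2)
def crop(im,x0,y0,x1,y1,f,name):
    cv2.imwrite(name,cv2.resize(im[y0:y1,x0:x1,::-1],None,fx=f,fy=f,interpolation=cv2.INTER_CUBIC))
E
python3 - <<'E'
import cv2
from h import *
t=cv2.imread('pics/top0.png')[:,:,::-1]; s=cv2.imread('pics/scene0.png')[:,:,::-1]
import numpy as np
a=cv2.resize(t[170:260,180:240],None,fx=6,fy=6,interpolation=cv2.INTER_CUBIC)
b=cv2.resize(t[170:230,310:370],None,fx=6,fy=6,interpolation=cv2.INTER_CUBIC)
im=np.zeros((540,730,3),np.uint8); im[:,:360]=a; im[:360,370:]=b
cv2.imwrite('pics/crop1.png',im[:,:,::-1])
c=arm.get_calibration('top')
for n,p,z in [('block',(344,201),60),('plate',(340,201),8),('wtail',(206.5,253),34),('whead',(209.5,190),34),('stand',(209,215),8)]: print(n,p2w(p,z,c).round(1))
E
```

```text
block [[ 549.  -222.5   60. ]]
plate [[ 550.9 -221.8    8. ]]
wtail [[393.  155.1  34. ]]
whead [[570.4 152.9  34. ]]
stand [[499.6 155.4   8. ]]
```

View pics/crop1.png

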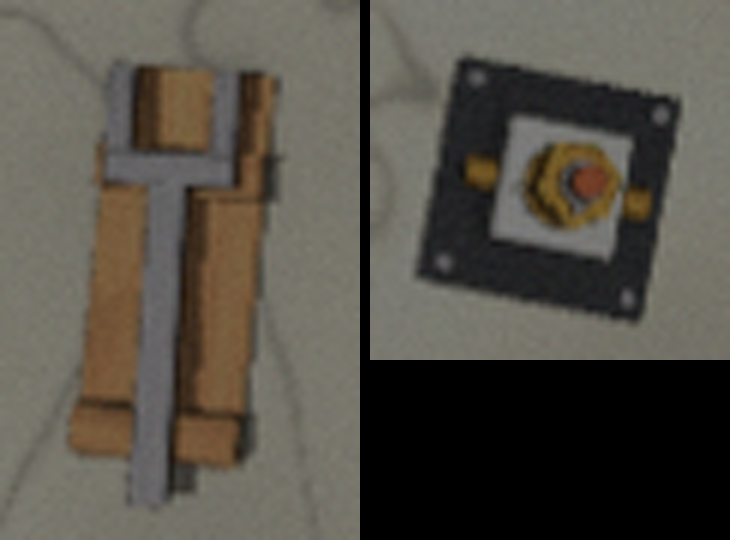

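The crop shows the bare steel wrench lying jaw-up on the wooden stand, with its tail at (206,253) and its head at (209,190) in the top picture. The fitting is near (345,200). Next I work out the tool frame and the camera offset, then go and look closely.

```bash
cat >> h.py <<'E'
from scipy.spatial.transform import Rotation as Ro
def tool():
    o=arm.get_obs(); return o['position'],Ro.from_rotvec(o['eef_rot']).as_matrix(),o
def yaw(R): return np.degrees(np.arctan2(R[1,0],R[0,0]))  # heading of tool x
def units(dw,R): return (R.T@np.array(dw,float)/40).round(3)
E
python3 - <<'E'
from h import *
p,R,o=tool(); print(p,R.round(3),yaw(R))
c=arm.get_calibration('wrist'); C=-c['R'].T@c['t']; 
print('cam in tool',R.T@(C-p),'view dir tool',R.T@c['R'][2])
# target: fitting nut projected to px (256,150) with yaw same
print('units to nut from here xy', units(np.array([550,-222,230])-p,R))
for n in ['fitting','wrench_grip','stand','driver','tape','jar']:
    arm.read_camera('top') if n=='fitting' else None
    r=arm.recognise(n,'top'); print(n,[(np.round(d['rect']),round(d['conf'],2)) for d in r[:4]])
E
```

```text
[ 216.7948231  -532.3607382   230.96061632] [[ 0.377 -0.926 -0.   ]
 [-0.926 -0.377  0.001]
 [-0.001  0.    -1.   ]] -67.84155935118497
cam in tool [  -0.17866868  -82.53261712 -142.31131104] view dir tool [4.07725823e-04 3.18502186e-01 9.47922039e-01]
units to nut from here xy [ -4.044 -10.641   0.027]
fitting [(array([319., 180., 360., 223.]), 0.58)]
wrench_grip [(array([173.,  92., 194., 157.]), 0.9), (array([249., 236., 297., 303.]), 0.89), (array([197., 182., 220., 252.]), 0.82), (array([104., 256., 178., 279.]), 0.64)]
stand [(array([190., 180., 228., 246.]), 0.97)]
driver [(array([400., 233., 422., 268.]), 0.65), (array([337., 193., 351., 206.]), 0.34)]
tape [(array([367., 134., 397., 165.]), 0.69)]
jar [(array([246., 105., 273., 132.]), 0.91)]
```

```bash
python3 -m crank '-4.04 -10.64 0 0;-4.04 -10.64 0 0;-4.04 -10.64 0 0;-4.04 -10.64 0 0;-4.04 -10.64 0 0;-4.04 -10.64 0 0;-4.04 -10.64 0 0;-4.04 -10.64 0 0;-4.04 -10.64 0 0;-4.04 -10.64 0 0;-4.04 -10.64 0 0;-4.04 -10.64 0 0;-4.04 -10.64 2 0;-4.04 -10.64 2 0;-4.04 -10.64 2 0;-4.04 -10.64 2 0' 0 20
cat > look.py <<'E'
import sys; from h import *
n=sys.argv[1]
p,R,o=tool(); c=arm.get_calibration('wrist'); im=arm.read_camera('wrist')
cv2.imwrite(f'pics/{n}.png',im[:,:,::-1]); np.savez(f'pics/{n}.npz',**c,p=p,Rt=R)
print('t',o['time'],'p',p.round(1),'yaw',yaw(R).round(2),'q',o['joint_pos'].round(2),'F',o['contact_force'].round(1),'M',o['ft_torque'].round(3),'w',o['gripper_width'].round(1))
E
python3 look.py w1
```

```text
time: 1.83
position: [549.6, -222.2, 151.1]
eef_rot: [2.606, -1.753, -0.004]
contact_force: [0.1, -1.2, 0.4]
gripper_width: 85.4Traceback (most recent call last):
  File "look.py", line 5, in <module>
    print('t',o['time'],'p',p.round(1),'yaw',yaw(R).round(2),'q',o['joint_pos'].round(2),'F',o['contact_force'].round(1),'M',o['ft_torque'].round(3),'w',o['gripper_width'].round(1))
                                                                                                                                                         ^^^^^^^^^^^^^^^^^^^^^^^^
AttributeError: 'float' object has no attribute 'round'
```

View pics/w1.png

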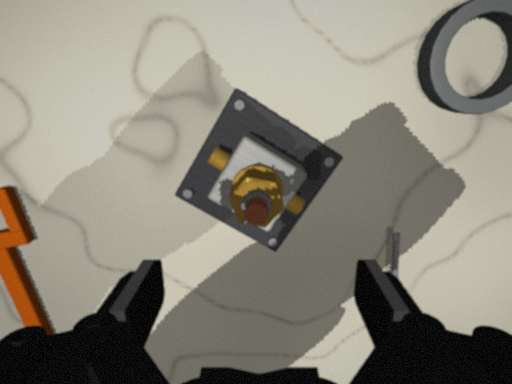

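The fitting is centred near (257,190), with the tape core at upper right and the orange decoy at the left edge. I'll zoom in.

```bash
sed -i "s/o\['gripper_width'\].round(1)/round(float(o['gripper_width']),1)/" look.py
python3 - <<'E'
from h import *
im=cv2.imread('pics/w1.png')[:,:,::-1]; crop(im,170,80,350,255,4,'pics/w1c.png')
E
```

```text
(no output)
```

View pics/w1c.png

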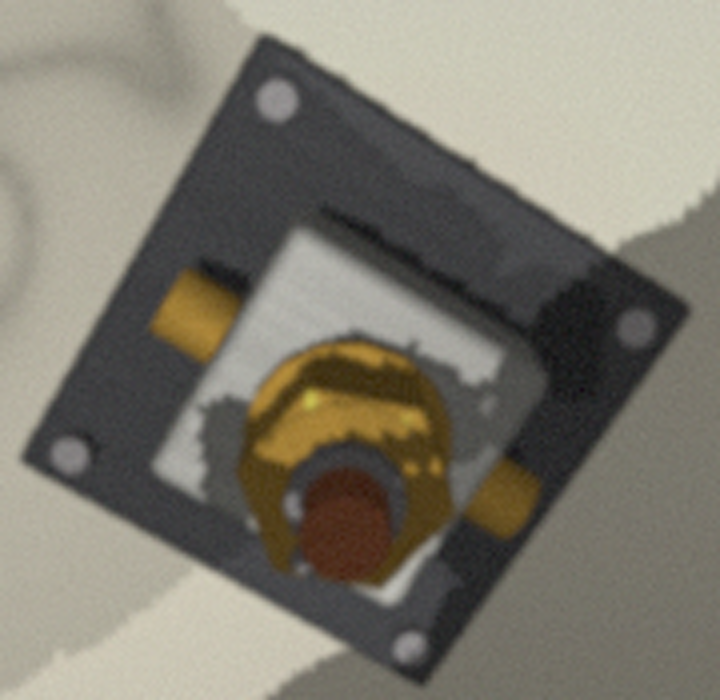

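```bash
cat > ov.py <<'E'
from h import *
def overlay(name,ctr,nutang,ptr,x0,y0,x1,y1,f,out,fit=None):
    c=np.load(f'pics/{name}.npz'); im=cv2.imread(f'pics/{name}.png')
    im=cv2.resize(im[y0:y1,x0:x1],None,fx=f,fy=f,interpolation=cv2.INTER_CUBIC)
    def P(X): return np.round((w2p(X,c)-[x0,y0]+.5)*f-.5).astype(int)
    def ring(r,z,angs): return [[ctr[0]+r*np.cos(np.radians(a)),ctr[1]+r*np.sin(np.radians(a)),z] for a in angs]
    for z,col in((75.5,(0,255,0)),(51.5,(255,255,0))):
        cv2.polylines(im,[P(ring(34/3**.5,z,nutang+np.arange(6)*60))],True,col,1)
    cv2.polylines(im,[P(ring(20.5,50,np.arange(0,360,10)))],True,(255,0,255),1)
    cv2.polylines(im,[P(ring(7.5,98,np.arange(0,360,10)))],True,(0,0,255),1)
    cv2.polylines(im,[P([[*ctr,80],ring(12.5,80,[ptr])[0]])],True,(255,0,0),1)
    if fit is not None:
        cv2.polylines(im,[P(ring(55*2**.5,8,fit+45+np.arange(4)*90))],True,(255,255,255),1)
    cv2.imwrite(out,im)
E
python3 - <<'E'
from ov import *
c=np.load('pics/w1.npz')
q=np.array([(265,37),(690,308),(422,685),(22,460)])/4+[170,80]
w=p2w(q,8,c); print(w.round(1),w.mean(0)); e=w-np.roll(w,1,0); print(np.degrees(np.arctan2(e[:,1],e[:,0])), np.linalg.norm(e,axis=1))
pl=np.array([(165,317),(515,500)])/4+[170,80]
tt=p2w(np.array([347,527])/4+[170,80],98,c)[0]; print('tube',tt)
overlay('w1',tt[:2],0,167,170,80,350,255,4,'pics/w1o.png',fit=-11)
E
```

```text
[[ 614.1 -175.9    8. ]
 [ 596.4 -281.3    8. ]
 [ 490.2 -263.3    8. ]
 [ 508.5 -157.5    8. ]] [ 552.30944263 -219.50686853    8.        ]
[ -9.85294415 -99.50844439 170.37825308  80.2029376 ] [107.22217116 106.91671622 107.76119761 107.34966638]
tube [ 554.25830873 -218.75440915   98.        ]
```

View pics/w1o.png

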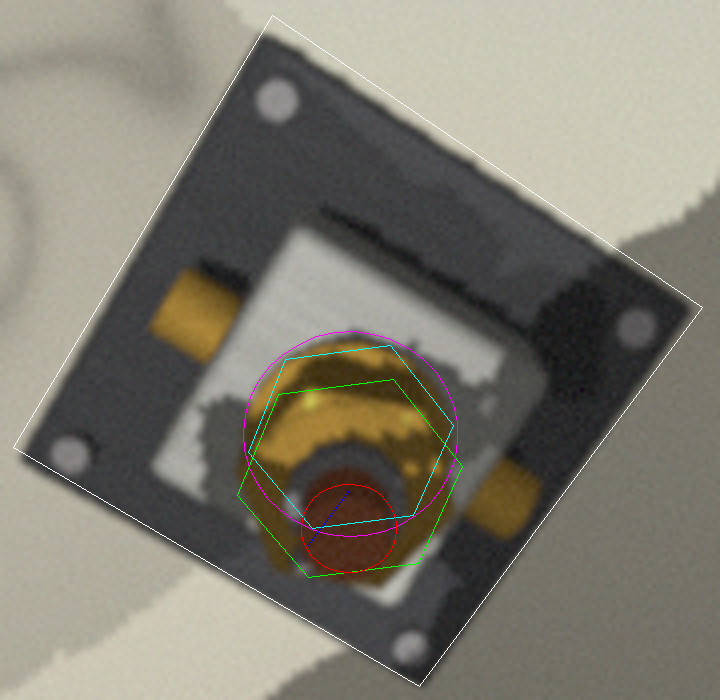

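Run:
```python
import ov
from ov import *
c=dict(np.load('pics/w1.npz'))
q=np.array([(265,37),(690,308),(422,685),(22,460)])/4+[170,80]-.375
tq=np.array([347,527])/4+[170,80]-.375
from scipy.optimize import least_squares
def cam2(d):
    k=dict(c); k['t']=c['t']-c['R']@np.array(d); return k
def pts(x,y,a):
    A=np.radians(a+45+np.arange(4)*90); P=np.c_[x+77.78*np.cos(A),y+77.78*np.sin(A),np.full(4,8)]
    return np.r_[P,[[x,y,98]]]
obs=np.r_[q[[0,3,2,1]],[tq]]
f=lambda v:(w2p(pts(v[0],v[1],v[2]),cam2(v[3:6]))-obs).ravel()
def ff(v): return np.r_[f(v),(v[3:5])/2.]
s=least_squares(ff,[551,-220,-10,0,0,5]); print(s.x.round(2),f(s.x).round(1))
k=cam2(s.x[3:6]); np.savez('pics/w1k.npz',**k); import shutil; shutil.copy('pics/w1.png','pics/w1k.png')
ims=[]
for a in (15,25,35,45):
    overlay('w1k',s.x[:2],a,180+s.x[2],220,155,300,235,5,f'pics/tmp.png'); ims.append(cv2.imread('pics/tmp.png')[:,:370])
cv2.imwrite('pics/w1n.png',cv2.resize(np.vstack([np.hstack(ims[:2]),np.hstack(ims[2:])]),(740,600) if 0 else None,fx=.74,fy=.74))
```

```text
[ 550.73 -219.79   -9.7     0.      0.      8.15] [-0.1 -0.4  0.3 -0.4  0.1 -0.6 -0.2  0.  -0.1  1. ]
```

View pics/w1n.png

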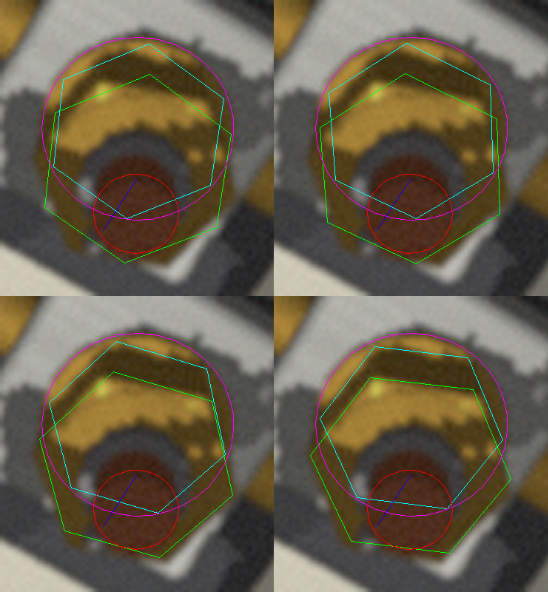

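Corner angle 35° (third panel) fits the nut well, so its flat normals lie at 5° mod 60°. The pointer shows as a bright spot at lower left of the tube, about (245,222), along -x. Next I'll check the joints.

Run:
```python
from h import *
p,R,o=tool(); print(p,yaw(R),o['joint_pos'].round(3),o['time'])
print(units(np.array([551,-220.5,p[2]])-p,R))
```

```text
[ 550.48376603 -222.65673962  152.7421794 ] -67.85602613805428 [ 0.312  0.832  0.037  1.512 -0.039  0.797 -0.82 ] 1.8833
[-0.045 -0.032 -0.   ]
```

```bash
python3 -m crank '-.05 -.03 0 -1.4;-.05 -.03 0 -2.8;-.05 -.03 0 -4.2;-.05 -.03 0 -5.6;-.05 -.03 0 -7;-.05 -.03 0 -8.4;-.05 -.03 0 -9.8;-.05 -.03 0 -11.2;-.05 -.03 0 -12.6;-.05 -.03 0 -14;-.05 -.03 0 -15.4;-.05 -.03 0 -16.8;-.05 -.03 0 -18.2;-.05 -.03 0 -19.6;-.05 -.03 0 -21;-.05 -.03 0 -22.4;-.05 -.03 0 -23.8;-.05 -.03 0 -25.2;-.05 -.03 0 -26.6;-.05 -.03 0 -26.6' 0 20
python3 look.py w2; python3 -c "
from h import *
im=cv2.imread('pics/w2.png')[:,:,::-1]; crop(im,170,80,350,255,4,'pics/w2c.png')"
```

```text
time: 3.55
position: [551.0, -221.4, 153.6]
eef_rot: [2.641, 1.696, 0.0]
contact_force: [0.6, -0.2, -0.6]
gripper_width: 85.3
t 3.55 p [ 551.  -221.4  153.6] yaw 65.41 q [ 0.62  0.89 -0.62  1.5   0.6   0.94  0.96] F [ 0.6 -0.2 -0.6] M [-0.015 -0.053  0.018] w 85.3
```

View pics/w2c.png

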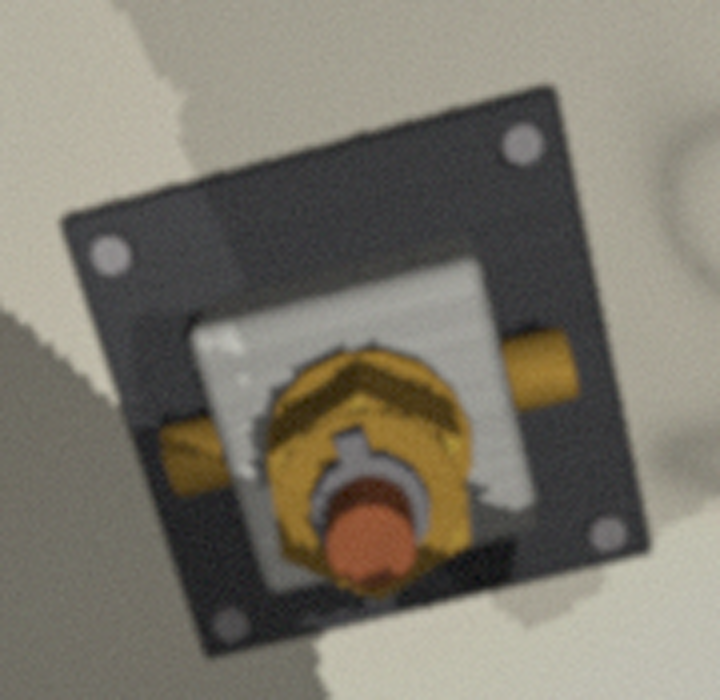

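The pointer is now clear at crop (350,440), which is full-frame (257,190). A joint fit of both views should cancel the camera offset.

Run:
```python
from ov import *
from scipy.optimize import least_squares
def L(n): return dict(np.load(f'pics/{n}.npz'))
c1,c2=L('w1'),L('w2')
S=lambda a:np.array(a)/4+[170,80]-.375
o1=S([(265,37),(22,460),(422,685),(690,308),(347,527)])  # angs a+45 +90k
o2=S([(210,655),(650,550),(553,88),(65,216),(371,545)]) 
def cam2(c,d):
    k=dict(c); k['t']=c['t']-c['R']@(c['Rt']@np.array(d)); return k
def pts(x,y,a):
    A=np.radians(a+45+np.arange(4)*90); P=np.c_[x+77.78*np.cos(A),y+77.78*np.sin(A),np.full(4,8)]
    return np.r_[P,[[x,y,98]]]
best=None
for k in range(4):
    o2k=np.r_[np.roll(o2[:4],k,0),o2[4:]]
    f=lambda v:np.r_[(w2p(pts(v[0],v[1],v[2]),cam2(c1,v[3:6]))-o1).ravel(),(w2p(pts(v[0],v[1],v[2]),cam2(c2,v[3:6]))-o2k).ravel()]
    s=least_squares(f,[551,-220,-10,0,0,-5])
    if best is None or s.cost<best.cost: best=s
print(best.cost,best.x.round(2),best.fun.round(1))
v=best.x; np.save('fit.npy',v)
for n,c in(('w1',c1),('w2',c2)):
    np.savez(f'pics/{n}k.npz',**cam2(c,v[3:6])); cv2.imwrite(f'pics/{n}k.png',cv2.imread(f'pics/{n}.png'))
ims=[]
for a in (32,35,38):
    overlay('w2k',v[:2],a,180+v[2],225,155,305,235,6,f'pics/tmp.png'); ims.append(cv2.imread('pics/tmp.png')[:,40:420])
k=cam2(c2,v[3:6]); tip=p2w(np.array([350,432])/4+[170,80]-.375,80,k)[0]; print('tip',tip, np.degrees(np.arctan2(tip[1]-v[1],tip[0]-v[0])),np.hypot(tip[1]-v[1],tip[0]-v[0]))
cv2.imwrite('pics/w2n.png',cv2.resize(np.hstack(ims),None,fx=.7,fy=.7))
p,R,o=tool(); print(units(np.array([*v[:2],54])-p,R))
```

```text
2.610726498592389 [ 5.5213e+02 -2.1903e+02 -9.8300e+00 -1.9000e-01 -1.4000e+00 -7.5400e+00] [ 0.1 -0.7  0.1 -0.5  0.  -0.5 -0.   0.2 -0.1  1.1 -0.   0.1  0.1  0.1
 -0.3  1.2 -0.3  0.2  0.3 -1.2]
tip [ 538.61458965 -217.00862183   80.        ] 171.50240135903488 13.665311869172562
[ 6.500e-02 -2.000e-03  2.482e+00]
```

View pics/w2n.png

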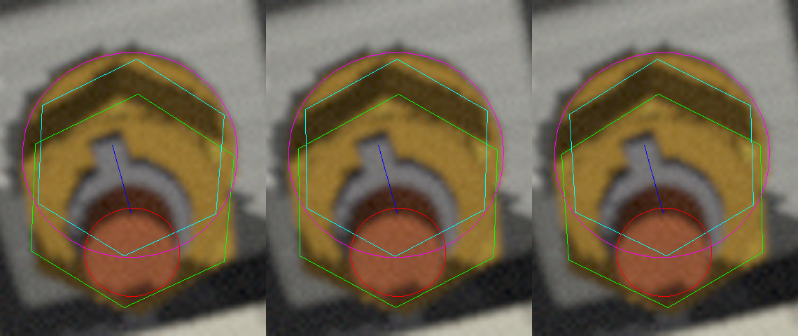

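```bash
python3 -m crank '.065 0 .7 0;.065 0 1.4 0;.065 0 1.9 0;.065 0 2.2 0;.065 0 2.4 0;.065 0 2.48 0;.065 0 2.48 0;.065 0 2.48 0' 0 20
python3 look.py w3
```

```text
time: 4.27
position: [552.0, -217.9, 53.1]
eef_rot: [2.647, 1.69, 0.001]
contact_force: [0.2, -0.5, 0.2]
gripper_width: 85.2
t 4.2667 p [ 552.  -217.9   53.1] yaw 65.1 q [ 0.58  1.02 -0.54  1.57  0.7   0.75  0.86] F [ 0.2 -0.5  0.2] M [-0.031 -0.032 -0.013] w 85.2
```

View pics/w3.png

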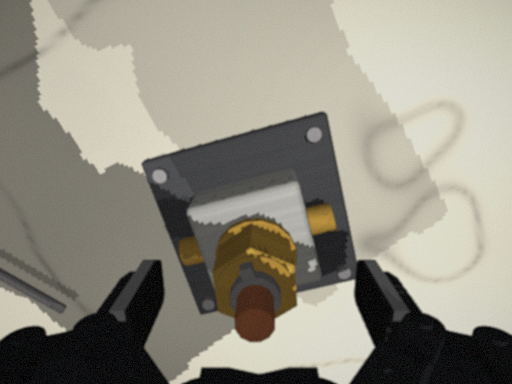

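The fitting is centred between the fingers: nut at (257,265), pads at (150,275) and (368,275). I'll close gently.

```bash
python3 -m crank '0 0 0 0;0 0 0 0;0 0 0 0;0 0 0 0;0 0 0 0;0 0 0 0;0 0 0 0;0 0 0 0;0 0 0 0;0 0 0 0' 1 20
python3 look.py w4
```

```text
time: 5.15
position: [550.8, -218.9, 52.3]
eef_rot: [2.647, 1.69, -0.003]
contact_force: [-5.2, -4.9, 6.1]
gripper_width: 34.7
t 5.15 p [ 550.8 -218.9   52.3] yaw 65.11 q [ 0.58  1.02 -0.54  1.57  0.7   0.75  0.86] F [-5.2 -4.9  6.1] M [-1.233  1.198  0.104] w 34.7
```

View pics/w4.png

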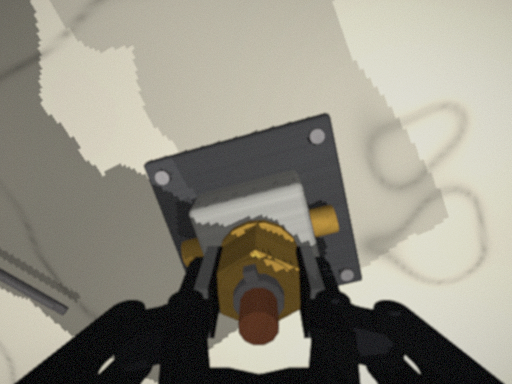

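The grip is square on the flats, with the pointer visible at (250,272). There is a little load upward and sideways, so I ease off and start turning.

```bash
python3 -m crank '-.02 -.01 -.05 0;-.02 -.01 -.05 0;-.02 -.01 -.05 .4;-.02 -.01 -.05 .8;-.02 -.01 -.05 1.2;-.02 -.01 -.05 1.6;-.02 -.01 -.05 2;-.02 -.01 -.05 2.4;-.02 -.01 -.05 2.8;-.02 -.01 -.05 3'
python3 look.py w5
```

```text
time: 6.03
position: [550.5, -218.4, 53.4]
eef_rot: [-2.846, -1.329, 0.001]
contact_force: [1.9, -4.2, -17.7]
gripper_width: 33.9
t 6.0333 p [ 550.5 -218.4   53.4] yaw 50.04 q [ 0.55  1.01 -0.47  1.57  0.63  0.72  0.66] F [  1.9  -4.2 -17.7] M [-0.706 -0.579  0.048] w 33.9
```

```bash
python3 -m crank '0 0 .035 .2;0 0 .035 .6;0 0 .035 1;0 0 .035 1.4;0 0 .035 1.8;0 0 .035 2;0 0 .035 2'
python3 look.py w6
python3 -c "
from h import *
im=cv2.imread('pics/w6.png')[:,:,::-1]; crop(im,190,195,330,335,5,'pics/w6c.png')"
```

```text
time: 6.67
position: [550.8, -218.2, 53.1]
eef_rot: [2.951, 1.078, -0.0]
contact_force: [-3.6, -2.4, 4.6]
gripper_width: 34.2
t 6.6667 p [ 550.8 -218.2   53.1] yaw 40.13 q [ 0.53  1.   -0.43  1.57  0.58  0.69  0.53] F [-3.6 -2.4  4.6] M [-0.465  0.765 -0.139] w 34.2
```

View pics/w6c.png

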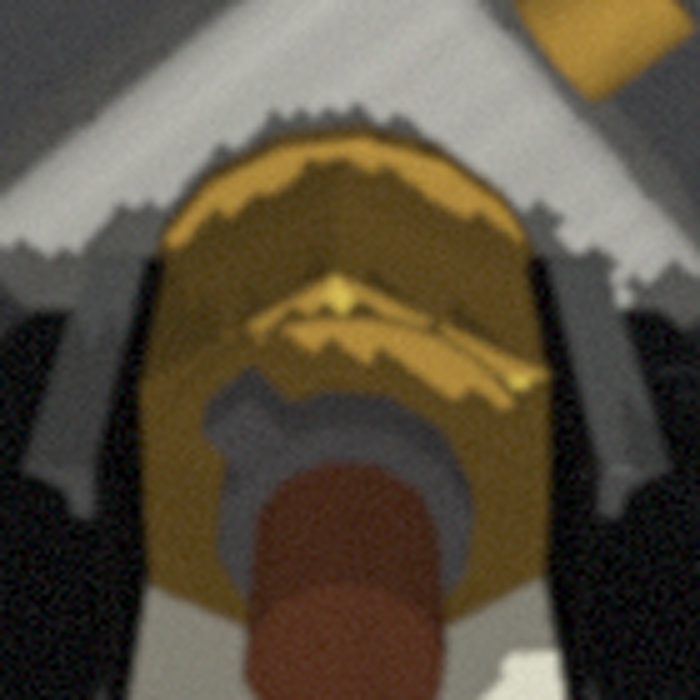

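The nut turns with the fingers and the pointer stays put at (237,276). I continue in small steps.

```bash
python3 -m crank '0 0 0 .3;0 0 0 .6;0 0 0 .9;0 0 0 1.2;0 0 0 1.2'; python3 look.py w7;  python3 -m crank '0 0 0 .3;0 0 0 .6;0 0 0 .9;0 0 0 1.2;0 0 0 1.2'; python3 look.py w8
```

```text
time: 7.13
position: [550.9, -218.2, 53.1]
eef_rot: [3.003, 0.922, 0.0]
contact_force: [-3.5, -1.1, 5.6]
gripper_width: 33.9
t 7.1333 p [ 550.9 -218.2   53.1] yaw 34.12 q [ 0.52  1.   -0.4   1.57  0.55  0.68  0.45] F [-3.5 -1.1  5.6] M [-0.389  0.856 -0.074] w 33.9
time: 7.6
position: [551.0, -218.1, 53.1]
eef_rot: [3.047, 0.763, 0.001]
contact_force: [-3.1, -2.2, 6.6]
gripper_width: 33.9
t 7.6 p [ 551.  -218.1   53.1] yaw 28.13 q [ 0.5   1.   -0.37  1.57  0.51  0.67  0.37] F [-3.1 -2.2  6.6] M [-0.348  0.694 -0.035] w 33.9
```

```bash
for i in 1; do python3 -m crank '0 0 0 .4;0 0 0 .8;0 0 0 .8'; done; python3 look.py w9;  python3 -m crank '0 0 0 .4;0 0 0 .8;0 0 0 .8'; python3 look.py w10
```

```text
time: 7.9
position: [551.1, -218.1, 53.1]
eef_rot: [3.072, 0.656, 0.001]
contact_force: [-2.1, -1.3, 5.9]
gripper_width: 33.8
t 7.9 p [ 551.1 -218.1   53.1] yaw 24.09 q [ 0.5   0.99 -0.35  1.57  0.49  0.66  0.32] F [-2.1 -1.3  5.9] M [-0.256  0.569 -0.098] w 33.8
time: 8.2
position: [551.2, -218.1, 53.1]
eef_rot: [3.093, 0.548, 0.001]
contact_force: [-2.2, -1.2, 4.4]
gripper_width: 33.4
t 8.2 p [ 551.2 -218.1   53.1] yaw 20.09 q [ 0.49  0.99 -0.34  1.57  0.47  0.65  0.27] F [-2.2 -1.2  4.4] M [-0.305  0.475 -0.096] w 33.4
```

```bash
python3 -m crank '0 0 0 .4;0 0 0 .8;0 0 0 .8'; python3 look.py w11;  python3 -c "
from h import *
a=[]
for n in ('w8','w10','w11'):
    im=cv2.imread('pics/%s.png'%n); a.append(cv2.resize(im[230:310,210:300],None,fx=2.9,fy=2.9,interpolation=cv2.INTER_CUBIC))
cv2.imwrite('pics/w11c.png',np.hstack(a))"
```

```text
time: 8.5
position: [551.2, -218.0, 53.1]
eef_rot: [3.11, 0.441, 0.001]
contact_force: [-2.0, -1.0, 5.2]
gripper_width: 33.7
t 8.5 p [ 551.2 -218.    53.1] yaw 16.12 q [ 0.48  0.99 -0.32  1.58  0.45  0.65  0.22] F [-2.  -1.   5.2] M [-0.305  0.348  0.279] w 33.7
```

View pics/w11c.png

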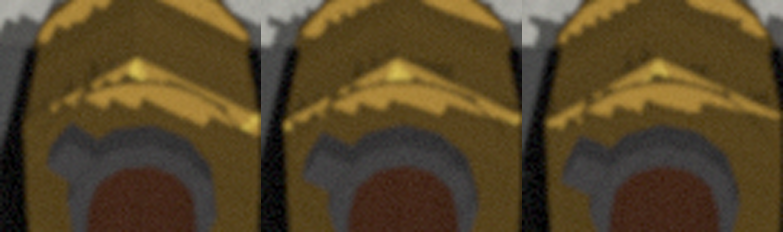

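There is a sharp rise: Mz went from -0.10 to +0.28. The pointer at about (237,285) seems to move with the nut in the last frame, so I'll measure it by rectifying the z=80 plane.

```bash
cat > polar.py <<'E'
from ov import *
def rect(n,z=80,half=25,s=6):
    v=np.load('fit.npy'); c=dict(np.load(f'pics/{n}.npz')); c['t']=c['t']-c['R']@(c['Rt']@v[3:6])
    g=np.arange(-half,half,1/s); X,Y=np.meshgrid(v[0]+g,v[1]-g)
    P=w2p(np.c_[X.ravel(),Y.ravel(),np.full(X.size,z)],c).reshape(*X.shape,2).astype(np.float32)
    return cv2.remap(cv2.imread(f'pics/{n}.png'),P[...,0],P[...,1],cv2.INTER_CUBIC)
def show(names,out):
    a=[]
    for n in names:
        r=rect(n); h=r.shape[0]//2
        cv2.circle(r,(h,h),int(12.5*6),(0,255,0),1)
        cv2.putText(r,n,(4,16),0,.5,(0,0,255),1); a.append(r)
    while len(a)%3: a.append(np.zeros_like(a[0]))
    m=np.vstack([np.hstack(a[i:i+3]) for i in range(0,len(a),3)])
    cv2.imwrite(out,cv2.resize(m,None,fx=.85,fy=.85))
E
python3 -c "
from polar import *
show(['w2','w6','w8','w9','w10','w11'],'pics/r1.png')"
```

```text
(no output)
```

View pics/r1.png

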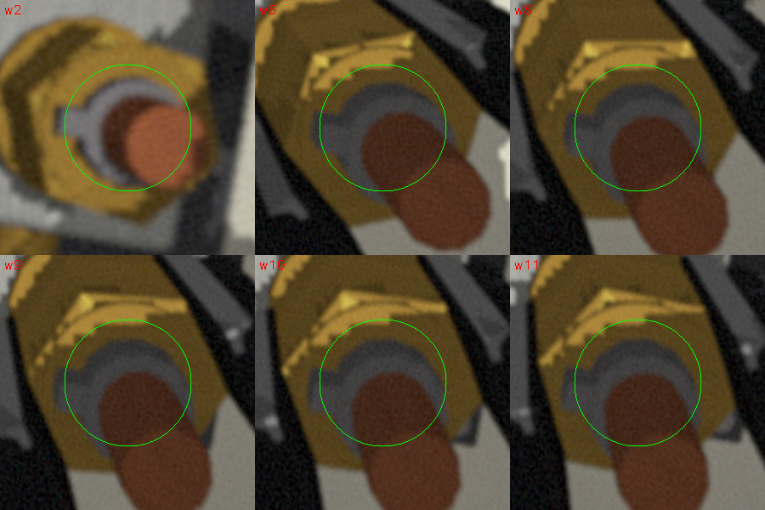

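```bash
python3 -m crank '0 0 0 .2;0 0 0 .4;0 0 0 .4'; python3 look.py w12; python3 -c "
from polar import *
show(['w10','w11','w12'],'pics/r2.png')"
```

```text
time: 8.8
position: [551.3, -218.0, 53.1]
eef_rot: [3.117, 0.389, 0.002]
contact_force: [-2.2, -1.6, 6.0]
gripper_width: 33.6
t 8.8 p [ 551.3 -218.    53.1] yaw 14.22 q [ 0.47  0.99 -0.31  1.58  0.44  0.65  0.19] F [-2.2 -1.6  6. ] M [-0.282  0.28   0.348] w 33.6
```

View pics/r2.png

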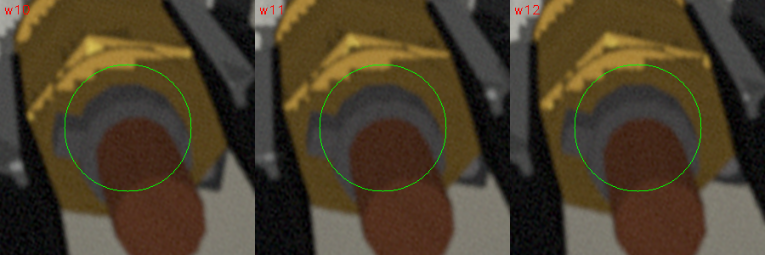

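```bash
cat >> polar.py <<'E'
def ptr(n,lo=90,hi=200,z=81,dxy=(0,0)):
    r=rect(n,z=z,half=25,s=6).astype(float); r=cv2.GaussianBlur(r,(0,0),1.5)
    gy=r[...,2]-r[...,0]  # R-B small on grey
    A=np.arange(lo,hi,.5); h=r.shape[0]/2
    prof=np.zeros(len(A))
    for rad in np.arange(11,14,.5):
        xs=(h+6*(rad*np.cos(np.radians(A))+dxy[0])).astype(np.float32); ys=(h-6*(rad*np.sin(np.radians(A))+dxy[1])).astype(np.float32)
        prof+=cv2.remap(gy.astype(np.float32),xs[None],ys[None],cv2.INTER_LINEAR)[0]/6
    i=np.argmin(cv2.GaussianBlur(prof[None],(0,0),8)[0]); m=np.abs(A-A[i])<25
    th=(prof[m].min()+np.median(prof[m]))/2
    w=np.clip(th-prof[m],0,None); return (w*A[m]).sum()/w.sum(), prof.min(), np.median(prof)
E
python3 -c "
from polar import *
for n in 'w2 w5 w6 w7 w8 w9 w10 w11 w12'.split(): print(n,np.round(ptr(n),1))"
```

```text
w2 [ 1.729e+02 -1.000e-01  9.740e+01]
w5 [177.6   1.2  61.4]
w6 [184.1   0.3  59.4]
w7 [174.    0.5  59.2]
w8 [174.8   0.3  58.5]
w9 [188.1   0.4  58.3]
w10 [170.3  -0.2  58.2]
w11 [173.6   0.3  57.9]
w12 [171.5  -0.2  57.9]
```

```bash
sed -i 's/gy=r\[...,2\]-r\[...,0\].*/gy=r[...,2]-r[...,0]; gy[r.sum(2)<105]=60/' polar.py
python3 -c "
from polar import *
for n in 'w2 w5 w6 w7 w8 w9 w10 w11 w12'.split(): print(n,np.round(ptr(n,60,195),1), rect(n)[150-0,75-3].tolist())"
```

```text
w2 [ 1.729e+02 -1.000e-01  9.660e+01] [98, 95, 97]
w5 [179.    1.2  59.7] [49, 51, 51]
w6 [184.6   0.3  59.1] [46, 48, 51]
w7 [173.8   0.5  60.4] [51, 53, 51]
w8 [174.6   0.3  59.9] [53, 53, 52]
w9 [186.1   0.4  59.6] [55, 52, 55]
w10 [170.5  -0.2  57.9] [57, 57, 58]
w11 [173.3   0.3  58.5] [59, 59, 60]
w12 [179.7  -0.2  58.1] [61, 62, 61]
```

```bash
sed -i 's/i=np.argmin(cv2.Ga.*/prof=cv2.GaussianBlur(prof[None],(0,0),2)[0]; global P_; P_=(A,prof)/; ' polar.py; sed -i '/m=np.abs(A-A\[i\])/d; /th=(prof\[m\]/d; /w=np.clip(th-prof/d' polar.py
cat >> polar.py <<'E'
    return A,prof
E
python3 -c "
from polar import *
for n in 'w2 w8 w9 w10 w11 w12'.split():
    A,p=ptr(n,140,200); print(n,p[::6].round().astype(int).tolist())
    th=30; b=p<th; e=[A[i]+.5*(p[i]-th)/(p[i]-p[i+1]) for i in range(len(A)-1) if b[i]!=b[i+1]]; print('  edges',np.round(e,1))
"
```

```text
w2 [97, 96, 98, 99, 98, 88, 62, 28, 6, 0, 0, 0, 1, 0, 7, 28, 59, 82, 88, 86]
  edges [160.8 185.2]
w8 [61, 62, 59, 57, 57, 58, 57, 49, 26, 5, 1, 2, 1, 1, 1, 1, 1, 1, 1, 2]
  edges [163.6]
w9 [60, 61, 60, 58, 57, 57, 57, 49, 27, 6, 1, 1, 1, 1, 1, 2, 1, 1, 1, 1]
  edges [163.7]
w10 [60, 61, 60, 58, 57, 57, 57, 51, 30, 7, 0, 1, 2, 1, 1, 1, 1, 1, 1, 1]
  edges [163.9]
w11 [59, 59, 58, 57, 56, 58, 56, 44, 19, 3, 1, 1, 1, 1, 2, 2, 2, 1, 1, 2]
  edges [162.7]
w12 [59, 59, 57, 57, 57, 57, 50, 29, 8, 1, 0, 1, 1, 1, 1, 1, 2, 1, 1, 3]
  edges [160.9]
```

The pointer edge was at 163.9° until w10, then 162.7° and 160.9°. It has just begun to drag, by about 3°, so this is finger-tight. I stop, release and rise.

```bash
python3 -m crank '0 0 0 0;0 0 0 0;0 0 0 0;0 0 0 0;0 0 0 0;0 0 -.5 0;0 0 -1.2 0;0 0 -2 0;0 0 -2.5 0;0 0 -2.5 0;0 0 -2.5 0' 0 20; python3 look.py w13; python3 -c "
from polar import *
show(['w12','w13'],'pics/r3.png')
A,p=ptr('w13',60,200); th=45; b=p<th; print([round(A[i],1) for i in range(len(A)-1) if b[i]!=b[i+1]])
r=rect('w13',z=75.5,half=25,s=14);v=np.load('fit.npy')
for a in (43,): 
  P=np.array([[350+14*19.63*np.cos(np.radians(a+60*k)),350-14*19.63*np.sin(np.radians(a+60*k))] for k in range(6)]).astype(int); cv2.polylines(r,[P],True,(0,255,0),1)
cv2.imwrite('pics/r3n.png',cv2.resize(r,(560,560)))"
```

```text
time: 9.77
position: [551.1, -218.3, 153.5]
eef_rot: [3.117, 0.387, 0.002]
contact_force: [0.2, -0.2, -0.5]
gripper_width: 84.8
t 9.7667 p [ 551.1 -218.3  153.5] yaw 14.16 q [ 0.5   0.85 -0.37  1.51  0.37  0.86  0.25] F [ 0.2 -0.2 -0.5] M [-0.039  0.04   0.116] w 84.8
[np.float64(157.0), np.float64(188.5)]
```

View pics/r3n.png

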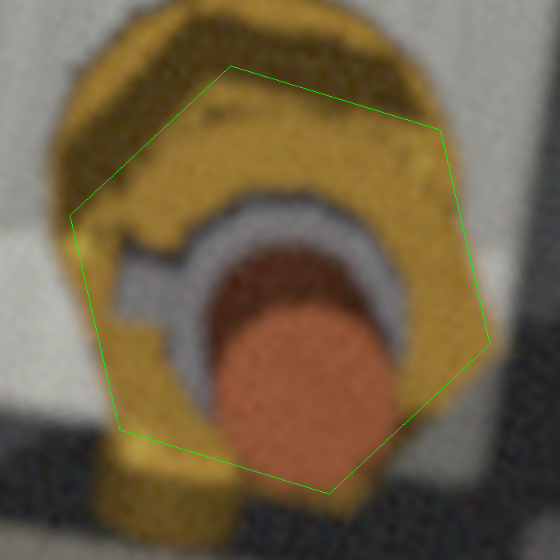

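Finger-tight pose: the pointer is about 157–188° wide, centred near 172°→170°, and nut corners are at about 43.5°. Now to the stand.

```bash
python3 -c "
from h import *
p,R,o=tool(); print(units(np.array([500,153,175])-p,R), (yaw(R)-89)/5)"
```

```text
[ 1.041 -9.309 -0.564] -14.967672684588678
```

```bash
python3 -m crank '.1 -.9 -.5 -1.4;.2 -1.8 -.5 -2.8;.3 -2.7 -.5 -4.2;.4 -3.6 -.5 -5.6;.5 -4.5 -.5 -7;.6 -5.4 -.5 -8.4;.7 -6.3 -.5 -9.8;.8 -7.2 -.5 -11.2;.9 -8.1 -.5 -12.6;1 -9 -.5 -14;1.04 -9.3 -.5 -15;1.04 -9.3 -.5 -15;1.04 -9.3 -.5 -15;1.04 -9.3 -.5 -15' 0 20; python3 look.py s1
```

```text
time: 10.98
position: [500.1, 151.7, 172.0]
eef_rot: [-2.24, -2.202, 0.002]
contact_force: [0.2, 0.0, 0.7]
gripper_width: 85.1
t 10.9833 p [500.1 151.7 172. ] yaw 89.01 q [-0.    0.78 -0.67  1.74  0.63  0.85  0.59] F [0.2 0.  0.7] M [-0.058 -0.019 -0.02 ] w 85.1
```

View pics/s1.png

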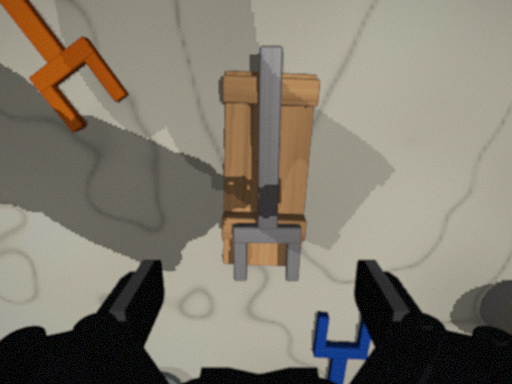

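The steel wrench lies on the stand with its tail at (270,47) and prong tips at (240,278) and (292,278). The orange and blue decoys are off to the sides.

Run:
```python
from ov import *
v=np.load('fit.npy'); c=dict(np.load('pics/s1.npz')); p,R,o=tool()
c['t']=c['t']-c['R']@(c['Rt']@v[3:6])
W=p2w([(260.5,47),(282,47),(260,215),(276,222),(234.5,276),(299,276),(234,228),(300,228)],40,c); print(W[:,:2].round(1))
im=cv2.imread('pics/s1.png')[:,:,::-1]; crop(im,210,35,330,295,2.3,'pics/s1c.png')
```

```text
[[390.9 154.8]
 [391.3 171.5]
 [531.  152.1]
 [538.2 166.6]
 [594.2 126.3]
 [595.3 188.8]
 [543.5 127.9]
 [544.6 188.7]]
```

View pics/s1c.png

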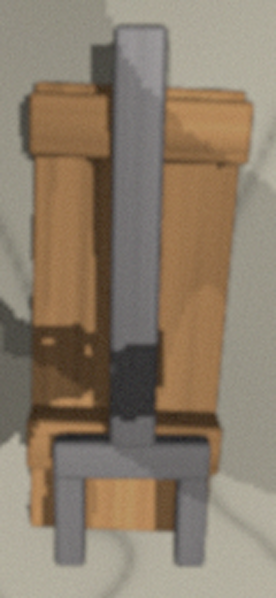

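```bash
python3 -c "
from h import *
p,R,o=tool(); print(units(np.array([504.5,160,17.5])-p,R))"
```

```text
[0.215 0.107 3.867]
```

```bash
python3 -m crank '.215 .107 .8 .12;.215 .107 1.6 .12;.215 .107 2.4 .12;.215 .107 3 .12;.215 .107 3.4 .12;.215 .107 3.7 .12;.215 .107 3.8 .12;.215 .107 3.8 .12;.215 .107 3.8 .12' 0 20; python3 look.py s2
```

```text
time: 11.78
position: [504.8, 160.9, 21.2]
eef_rot: [2.25, 2.192, 0.0]
contact_force: [-0.1, 0.5, 0.3]
gripper_width: 85.3
t 11.7833 p [504.8 160.9  21.2] yaw 88.5 q [-0.12  1.01 -0.47  1.82  0.86  0.53  0.37] F [-0.1  0.5  0.3] M [ 0.078 -0.021  0.075] w 85.3
```

View pics/s2.png

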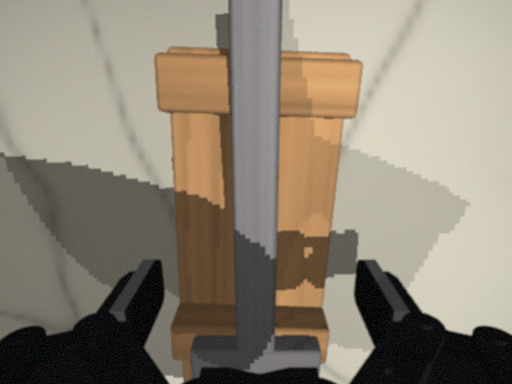

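```bash
python3 -m crank '-.01 0 .07 0;-.01 0 .07 0;-.01 0 .07 0;-.01 0 .07 0;-.01 0 .07 0;-.01 0 .07 0;-.01 0 .07 0;-.01 0 .07 0;-.01 0 .07 0;-.01 0 .07 0;-.01 0 .07 0;-.01 0 .07 0' 1 20; python3 look.py s3
```

```text
time: 12.83
position: [504.6, 160.8, 18.1]
eef_rot: [2.249, 2.193, 0.0]
contact_force: [-0.0, -1.9, 5.9]
gripper_width: 17.3
t 12.8333 p [504.6 160.8  18.1] yaw 88.55 q [-0.13  1.02 -0.46  1.82  0.86  0.52  0.37] F [-0.  -1.9  5.9] M [-0.266  0.204 -0.066] w 17.3
```

View pics/s3.png

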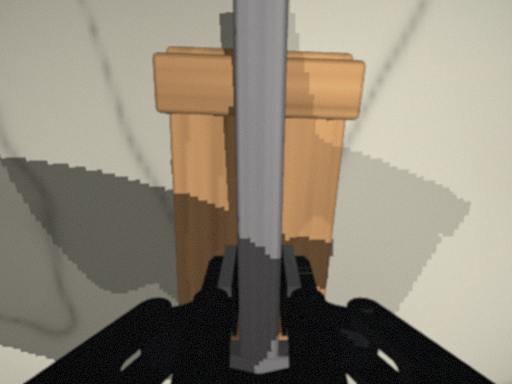

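The handle is gripped, pads at (228,270) and (290,270), width 17.3. I'll firm up the grip and lift.

```bash
python3 -m crank '0 0 0 0;0 0 0 0;0 0 0 0;0 0 -.1 0;0 0 -.3 0;0 0 -.7 0;0 0 -1.3 0;0 0 -2 0;0 0 -2.5 0;0 0 -2.8 0;0 0 -2.8 0' 1 70; python3 look.py s4; python3 -c "
from h import *
p,R,o=tool(); H=np.radians(-16.5); print(units(np.array([551.6-135*np.cos(H),-219.2-135*np.sin(H),129])-p,R),(yaw(R)-73.5)/5)"
```

```text
time: 13.8
position: [505.3, 161.2, 132.5]
eef_rot: [2.249, 2.192, 0.005]
contact_force: [-0.5, 0.1, -2.4]
gripper_width: 16.5
t 13.8 p [505.3 161.2 132.5] yaw 88.55 q [-0.04  0.84 -0.63  1.76  0.69  0.77  0.52] F [-0.5  0.1 -2.4] M [-0.026 -0.02  -0.001] w 16.5
[-8.592 -1.852  0.039] 3.009770737186469
```

View pics/s4.png

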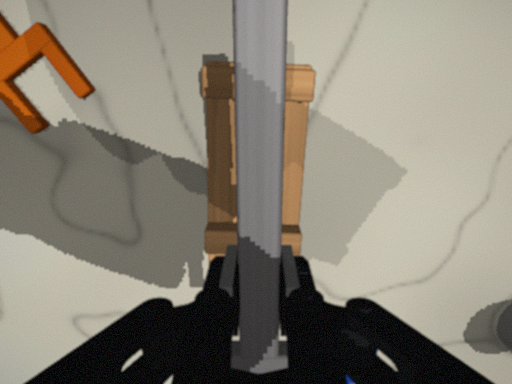

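The wrench is lifted and balanced with moments near zero. I carry it to the standoff behind the nut.

```bash
python3 -m crank '-.6 -.12 0 .2;-1.4 -.3 0 .5;-2.2 -.5 0 .8;-3 -.65 0 1;-3.8 -.82 0 1.3;-4.6 -1 0 1.6;-5.4 -1.16 0 1.9;-6.2 -1.34 0 2.2;-7 -1.5 0 2.5;-7.7 -1.66 0 2.7;-8.2 -1.77 0 2.9;-8.5 -1.83 0 3;-8.6 -1.85 0 3;-8.6 -1.85 0 3;-8.6 -1.85 0 3'; python3 look.py k1
```

```text
time: 15.1
position: [422.1, -180.3, 129.6]
eef_rot: [-2.514, -1.882, -0.0]
contact_force: [0.3, 0.3, -1.3]
gripper_width: 16.5
t 15.1 p [ 422.1 -180.3  129.6] yaw 73.62 q [ 0.66  0.77 -0.59  2.    0.76  0.6   0.84] F [ 0.3  0.3 -1.3] M [ 0.038 -0.046  0.006] w 16.5
```

```bash
python3 -c "
from h import *
p,R,o=tool(); H=np.radians(-16.5); print(units(np.array([551.6-135*np.cos(H),-219.2-135*np.sin(H),45])-p,R),(yaw(R)-73.5)/5)
cv2.imwrite('pics/sc1.png',arm.read_camera('scene')[:,:,::-1])"
```

```text
[-0.021  0.005  2.117] 0.03162950440744794
```

View pics/k1.png

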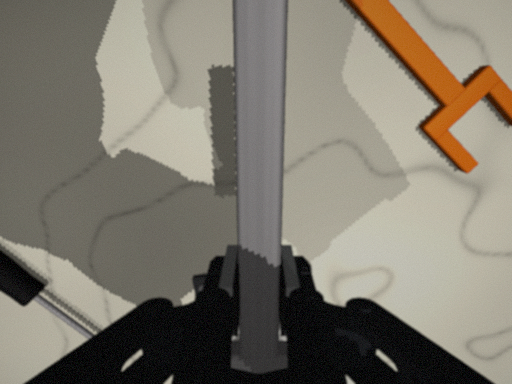

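View pics/sc1.png

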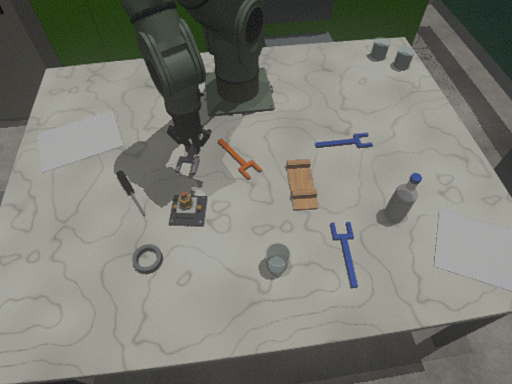

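The fitting is clear of the jaw, with the wrench level in the gripper (jaw near (185,170) in the scene view). I descend, then slide on in stages.

```bash
python3 -m crank '-.02 0 .7 .03;-.02 0 1.4 .03;-.02 0 1.9 .03;-.02 0 2.1 .03;-.02 0 2.12 .03;-.02 0 2.12 .03;-.02 .3 2.12 .03;-.02 .6 2.12 .03;-.02 .7 2.12 .03;-.02 .7 2.12 .03;-.02 .7 2.12 .03'; python3 look.py k2; python3 -c "
from h import *
p,R,o=tool(); H=np.radians(-16.5); print(units(np.array([551.6-75*np.cos(H),-219.2-75*np.sin(H),45])-p,R),(yaw(R)-73.5)/5)
im=arm.read_camera('top'); crop(im,300,150,420,260,5,'pics/k2t.png')
im=arm.read_camera('scene'); crop(im,140,130,260,230,5,'pics/k2s.png')"
```

```text
time: 16.12
position: [448.3, -189.9, 45.7]
eef_rot: [2.519, 1.877, 0.001]
contact_force: [0.2, 0.6, -1.4]
gripper_width: 16.5
t 16.1167 p [ 448.3 -189.9   45.7] yaw 73.39 q [ 0.58  0.93 -0.45  1.96  0.91  0.46  0.72] F [ 0.2  0.6 -1.4] M [-0.013  0.043 -0.047] w 16.5
[0.033 0.814 0.013] -0.019677671965555987
```

View pics/k2t.png

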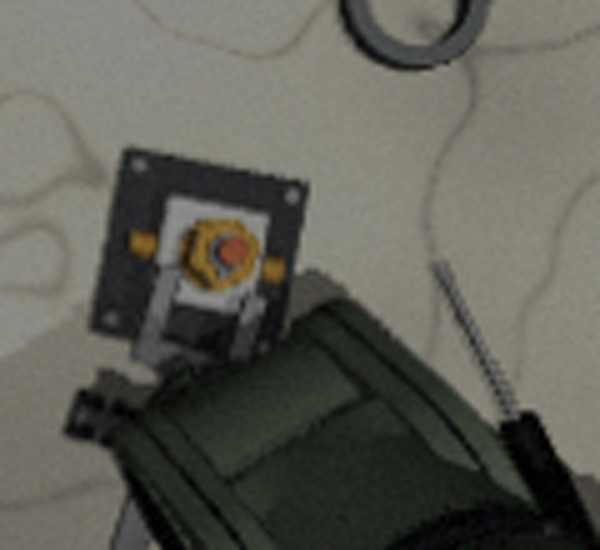

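View pics/k2s.png

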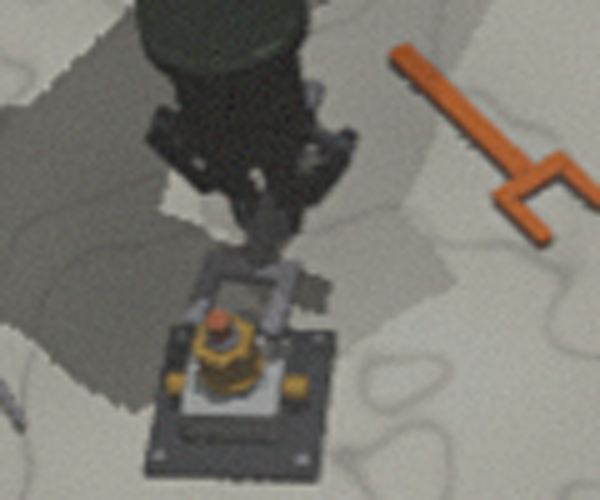

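In the top crop the prongs at (155,310) and (250,310) straddle the nut's line, with the nut at (218,258). I slide on.

```bash
python3 -m crank '.03 0 0 0;.03 .1 0 0;.03 .2 0 0;.03 .3 0 0;.03 .3 0 0'; python3 -m crank '0 .12 0 0;0 .24 0 0;0 .36 0 0;0 .48 0 0;0 .51 0 0;0 .51 0 0'; python3 look.py k3
```

```text
time: 16.68
position: [461.2, -192.4, 45.0]
eef_rot: [2.519, 1.877, 0.001]
contact_force: [-0.3, 0.9, -2.6]
gripper_width: 16.5
time: 17.18
position: [480.2, -198.1, 45.0]
eef_rot: [-2.519, -1.877, -0.0]
contact_force: [0.3, -0.4, -1.5]
gripper_width: 16.9
t 17.1833 p [ 480.2 -198.1   45. ] yaw 73.4 q [ 0.6   0.97 -0.51  1.85  0.85  0.56  0.8 ] F [ 0.3 -0.4 -1.5] M [ 0.022 -0.025 -0.035] w 16.9
```

The jaw is on the nut with no contact force. I begin the arc clockwise and look for the flats to be taken up.

```bash
python3 -c "
import numpy as np
for a in [2,4,6,8,10,12,14,16,18,20,22.5,25,27.5,30]:
  f=np.radians(a);print(a,(1.875*np.sin(f)).round(3),(1.875*(1-np.cos(f))).round(3))"
python3 -m crank '.033 0 0 .2;.065 .001 0 .4;.098 .003 0 .6;.131 .005 0 .8;.131 .005 0 .8'; python3 look.py k4
python3 -m crank '.033 0 0 .2;.065 .001 0 .4;.098 .003 0 .6;.131 .005 0 .8;.131 .005 0 .8'; python3 look.py k5
```

```text
2 0.065 0.001
4 0.131 0.005
6 0.196 0.01
8 0.261 0.018
10 0.326 0.028
12 0.39 0.041
14 0.454 0.056
16 0.517 0.073
18 0.579 0.092
20 0.641 0.113
22.5 0.718 0.143
25 0.792 0.176
27.5 0.866 0.212
30 0.937 0.251
time: 17.65
position: [481.8, -192.6, 45.2]
eef_rot: [-2.584, -1.787, -0.0]
contact_force: [0.5, -0.0, -2.1]
gripper_width: 16.6
t 17.65 p [ 481.8 -192.6   45.2] yaw 69.34 q [ 0.58  0.96 -0.49  1.85  0.83  0.55  0.74] F [ 0.5 -0.  -2.1] M [ 0.028 -0.007  0.019] w 16.6
time: 18.12
position: [483.8, -187.9, 45.1]
eef_rot: [-2.645, -1.696, -0.0]
contact_force: [0.1, -1.7, -1.6]
gripper_width: 16.6
t 18.1167 p [ 483.8 -187.9   45.1] yaw 65.33 q [ 0.56  0.96 -0.47  1.85  0.81  0.53  0.68] F [ 0.1 -1.7 -1.6] M [-0.052  0.015 -0.001] w 16.6
```

```bash
python3 -m crank '.033 0 0 .2;.065 .001 0 .4;.065 .001 0 .4'; python3 look.py k6
python3 -m crank '.033 0 0 .2;.065 .001 0 .4;.065 .001 0 .4'; python3 look.py k7
```

```text
time: 18.42
position: [484.9, -185.8, 45.1]
eef_rot: [2.674, 1.649, -0.0]
contact_force: [0.8, -2.0, -2.1]
gripper_width: 16.2
t 18.4167 p [ 484.9 -185.8   45.1] yaw 63.32 q [ 0.55  0.96 -0.46  1.85  0.8   0.53  0.65] F [ 0.8 -2.  -2.1] M [-0.164 -0.078  0.058] w 16.2
time: 18.72
position: [486.1, -183.5, 45.1]
eef_rot: [2.702, 1.602, -0.0]
contact_force: [0.3, -2.7, -2.4]
gripper_width: 16.8
t 18.7167 p [ 486.1 -183.5   45.1] yaw 61.32 q [ 0.54  0.96 -0.45  1.85  0.79  0.52  0.62] F [ 0.3 -2.7 -2.4] M [-0.525 -0.053  0.16 ] w 16.8
```

```bash
python3 -m crank '.033 0 0 .2;.065 .001 0 .4;.065 .001 0 .4'; python3 look.py k8
python3 -m crank '.033 0 0 .2;.065 .001 0 .4;.065 .001 0 .4'; python3 look.py k9
```

```text
time: 19.02
position: [487.4, -181.2, 45.1]
eef_rot: [2.73, 1.554, -0.0]
contact_force: [-0.0, -3.7, -2.5]
gripper_width: 16.5
t 19.0167 p [ 487.4 -181.2   45.1] yaw 59.31 q [ 0.53  0.96 -0.44  1.85  0.78  0.52  0.59] F [-0.  -3.7 -2.5] M [-0.766 -0.05   0.135] w 16.5
time: 19.32
position: [488.8, -179.0, 45.1]
eef_rot: [2.757, 1.506, -0.0]
contact_force: [0.1, -4.6, -2.3]
gripper_width: 16.4
t 19.3167 p [ 488.8 -179.    45.1] yaw 57.31 q [ 0.52  0.95 -0.43  1.84  0.76  0.51  0.56] F [ 0.1 -4.6 -2.3] M [-0.827 -0.066  0.126] w 16.4
```

The take-up torque about the axis has plateaued near 0.46 N m, so the nut is turning. I sweep on.

```bash
python3 -m crank '.065 .001 0 .4;.131 .005 0 .8;.196 .01 0 1.2;.261 .018 0 1.6;.326 .028 0 2;.39 .041 0 2.4;.454 .056 0 2.8;.517 .073 0 3.2;.579 .092 0 3.6;.641 .113 0 4;.641 .113 0 4'; python3 look.py k10;python3 -c "
from h import *
im=arm.read_camera('top'); crop(im,310,160,400,240,7,'pics/k10t.png')"
```

```text
time: 20.28
position: [506.4, -159.7, 45.1]
eef_rot: [-2.977, -1.004, 0.0]
contact_force: [-0.9, -4.6, -1.5]
gripper_width: 16.6
t 20.2833 p [ 506.4 -159.7   45.1] yaw 37.26 q [ 0.43  0.95 -0.35  1.81  0.63  0.5   0.3 ] F [-0.9 -4.6 -1.5] M [-0.93   0.167  0.089] w 16.6
```

View pics/k10t.png

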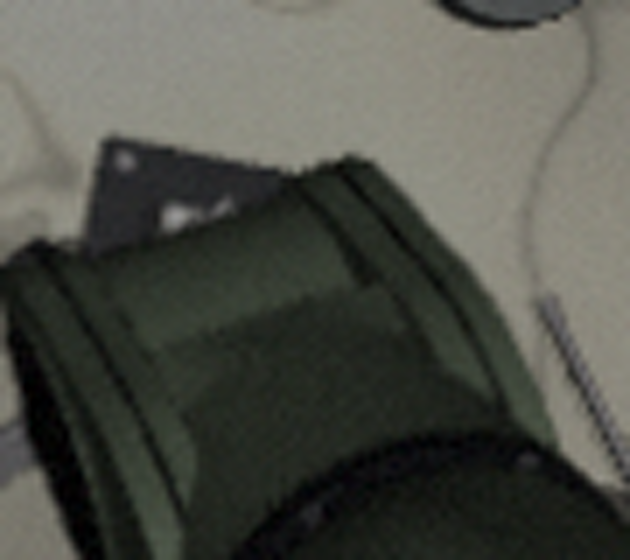

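```bash
python3 -m crank '.065 .001 0 .4;.131 .005 0 .8;.196 .01 0 1.2;.261 .018 0 1.6;.326 .028 0 2;.39 .041 0 2.4;.454 .056 0 2.8;.517 .073 0 3.2;.579 .092 0 3.6;.641 .113 0 4;.718 .143 0 4.5;.792 .176 0 5;.866 .212 0 5.5;.937 .251 0 6;.937 .251 0 6'; python3 look.py k11
python3 -m crank '.065 .001 0 .4;.131 .005 0 .8;.196 .01 0 1.2;.261 .018 0 1.6;.326 .028 0 2;.39 .041 0 2.4;.454 .056 0 2.8;.517 .073 0 3.2;.579 .092 0 3.6;.641 .113 0 4;.718 .143 0 4.5;.792 .176 0 5;.792 .176 0 5'; python3 look.py k12; python3 -c "
from h import *
p,R,o=tool(); d=p[:2]-[551.6,-219.2]; print(np.hypot(*d))
im=arm.read_camera('scene'); crop(im,150,160,230,230,8,'pics/k12s.png')"
```

```text
time: 21.63
position: [542.5, -144.9, 45.0]
eef_rot: [3.135, 0.195, -0.001]
contact_force: [-2.7, -3.8, -1.8]
gripper_width: 16.3
t 21.6333 p [ 542.5 -144.9   45. ] yaw 7.13 q [ 0.33  0.97 -0.25  1.7   0.41  0.53 -0.04] F [-2.7 -3.8 -1.8] M [-0.973  0.514  0.03 ] w 16.3
time: 22.77
position: [574.6, -148.0, 44.9]
eef_rot: [3.103, -0.489, -0.001]
contact_force: [-3.1, -4.4, -1.2]
gripper_width: 16.5
t 22.7667 p [ 574.6 -148.    44.9] yaw -17.91 q [ 0.27  0.99 -0.15  1.58  0.23  0.59 -0.32] F [-3.1 -4.4 -1.2] M [-0.993  0.841  0.162] w 16.5
74.88492700249644
```

View pics/k12s.png

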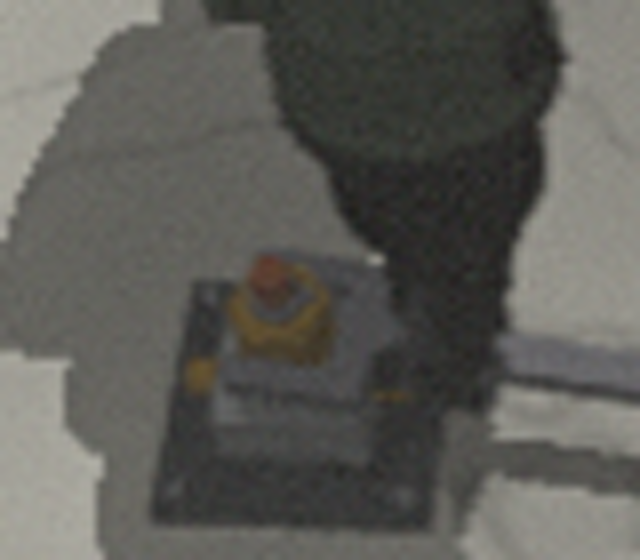

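```bash
python3 -m crank '.065 .001 0 .4;.131 .005 0 .8;.196 .01 0 1.2;.261 .018 0 1.6;.261 .018 0 1.6;.261 .018 0 1.6'; python3 look.py k13
python3 -m crank '-.033 0 0 -.2;-.098 .003 0 -.6;-.163 .007 0 -1;-.229 .014 0 -1.4;-.294 .023 0 -1.8;-.326 .028 0 -2;-.326 .028 0 -2'; python3 look.py k14
```

```text
time: 23.37
position: [584.0, -151.7, 44.9]
eef_rot: [3.063, -0.7, -0.001]
contact_force: [-3.3, -4.0, -1.4]
gripper_width: 16.5
t 23.3667 p [ 584.  -151.7   44.9] yaw -25.75 q [ 0.26  1.   -0.12  1.54  0.18  0.61 -0.4 ] F [-3.3 -4.  -1.4] M [-1.     0.865  0.19 ] w 16.5
time: 24.0
position: [572.1, -147.2, 45.1]
eef_rot: [-3.112, 0.428, -0.0]
contact_force: [-1.7, -5.0, -1.6]
gripper_width: 16.7
t 24.0 p [ 572.1 -147.2   45.1] yaw -15.68 q [ 0.28  0.99 -0.16  1.59  0.25  0.58 -0.29] F [-1.7 -5.  -1.6] M [-1.021  0.342  0.036] w 16.7
```

```bash
python3 -m crank '0 -.03 0 0;0 -.05 0 0;0 -.05 0 0'; python3 look.py k15
```

```text
time: 24.3
position: [572.7, -145.0, 45.1]
eef_rot: [-3.112, 0.429, -0.0]
contact_force: [-1.8, -4.1, -1.8]
gripper_width: 16.3
t 24.3 p [ 572.7 -145.    45.1] yaw -15.71 q [ 0.27  0.99 -0.16  1.59  0.25  0.58 -0.3 ] F [-1.8 -4.1 -1.8] M [-0.865  0.4   -0.016] w 16.3
```

```bash
python3 -m crank '0 -.06 0 0;0 -.12 0 0;0 -.18 0 0;0 -.18 0 0'; python3 look.py k16;  python3 -c "
from h import *
im=arm.read_camera('scene'); crop(im,150,160,230,230,8,'pics/k16s.png')"
```

```text
time: 24.68
position: [574.6, -137.9, 45.1]
eef_rot: [-3.112, 0.428, 0.0]
contact_force: [-2.6, -3.4, -1.5]
gripper_width: 16.5
t 24.6833 p [ 574.6 -137.9   45.1] yaw -15.65 q [ 0.26  0.99 -0.16  1.59  0.24  0.58 -0.31] F [-2.6 -3.4 -1.5] M [-0.671  0.32   0.017] w 16.5
```

View pics/k16s.png

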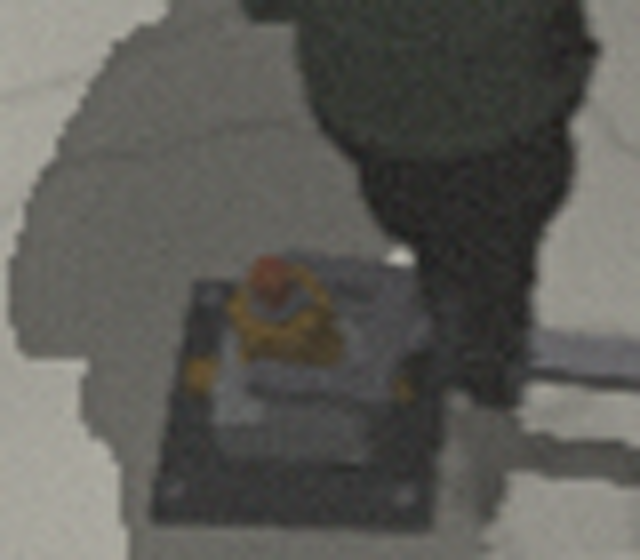

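```bash
python3 -m crank '-.02 -.1 0 0;-.02 -.2 0 0;-.02 -.3 0 0;-.02 -.4 0 0;-.02 -.4 0 0'; python3 look.py k17
python3 -m crank '0 -.2 0 0;0 -.5 0 0;0 -.9 0 0;0 -1.3 0 0;0 -1.6 0 0;0 -1.6 0 0;0 -1.6 -1 0;0 -1.6 -1.8 0;0 -1.6 -2.2 0;0 -1.6 -2.2 0'; python3 look.py k18; python3 -c "
from h import *
im=arm.read_camera('top'); crop(im,315,170,375,230,8,'pics/k18t.png')"
```

```text
time: 25.2
position: [578.3, -121.2, 45.1]
eef_rot: [-3.112, 0.424, -0.0]
contact_force: [-0.2, -0.1, -2.5]
gripper_width: 16.5
t 25.2 p [ 578.3 -121.2   45.1] yaw -15.53 q [ 0.23  0.99 -0.16  1.59  0.24  0.58 -0.33] F [-0.2 -0.1 -2.5] M [0.03  0.024 0.03 ] w 16.5
time: 26.08
position: [596.6, -61.3, 136.6]
eef_rot: [-3.112, 0.427, -0.008]
contact_force: [0.1, -0.1, -2.0]
gripper_width: 16.2
t 26.0833 p [596.6 -61.3 136.6] yaw -15.62 q [ 0.13  0.86 -0.17  1.51  0.18  0.79 -0.38] F [ 0.1 -0.1 -2. ] M [-0.01  -0.022 -0.005] w 16.2
```

View pics/k18t.png

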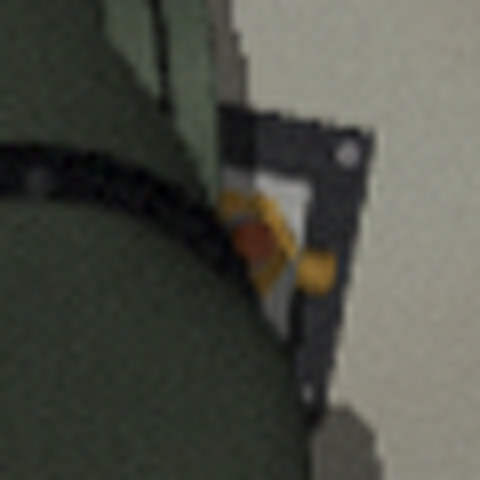

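Wrench is free and clear. I reposition, still holding it, to see the pointer beside the handle in the wrist view.

```bash
python3 -c "
from h import *
p,R,o=tool(); print(units(np.array([551.6,-219.2,136.6])-R[:,0]*65-p,R))"
```

```text
[-1.609  4.095 -0.091]
```

```bash
python3 -m crank '-.6 .6 0 0;-1.2 1.3 0 0;-1.6 2.1 0 0;-1.6 2.9 0 0;-1.6 3.6 0 0;-1.6 4 0 0;-1.6 4.1 0 0;-1.6 4.1 0 0;-1.6 4.1 0 0'; python3 look.py k19
```

```text
time: 26.93
position: [489.4, -200.9, 132.3]
eef_rot: [-3.112, 0.425, 0.002]
contact_force: [1.0, -0.3, -1.5]
gripper_width: 16.5
t 26.9333 p [ 489.4 -200.9  132.3] yaw -15.56 q [ 0.44  0.79 -0.2   1.77  0.25  0.62 -0.18] F [ 1.  -0.3 -1.5] M [ 0.034  0.057 -0.049] w 16.5
```

```bash
python3 -c "
from polar import *
show(['w13','k19'],'pics/r5.png')
A,p=ptr('k19',30,200); th=45; b=p<th; print([round(A[i],1) for i in range(len(A)-1) if b[i]!=b[i+1]], p[::10].round().astype(int).tolist())"
```

```text
[np.float64(58.5), np.float64(88.0)] [118, 118, 114, 115, 113, 79, 32, 6, 2, 3, 1, 11, 70, 105, 106, 104, 102, 100, 102, 102, 103, 102, 101, 101, 102, 103, 103, 103, 102, 105, 114, 121, 120, 111]
```

View pics/k19.png

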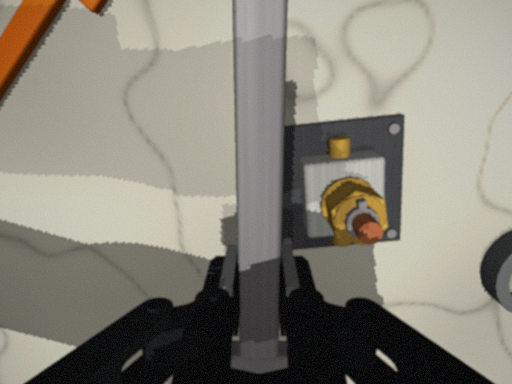

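View pics/r5.png

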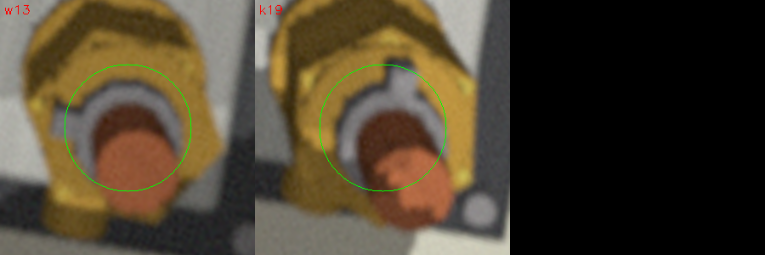

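The wrist view shows the pointer at (362,207), having turned roughly a quarter. The rectified centre is a bit off, so I'll anchor the view on the plate corners and tube top.

```bash
python3 -c "
from h import *
im=cv2.imread('pics/k19.png')[:,:,::-1]; crop(im,280,100,420,260,4.9,'pics/k19c.png')"
```

```text
(no output)
```

View pics/k19c.png

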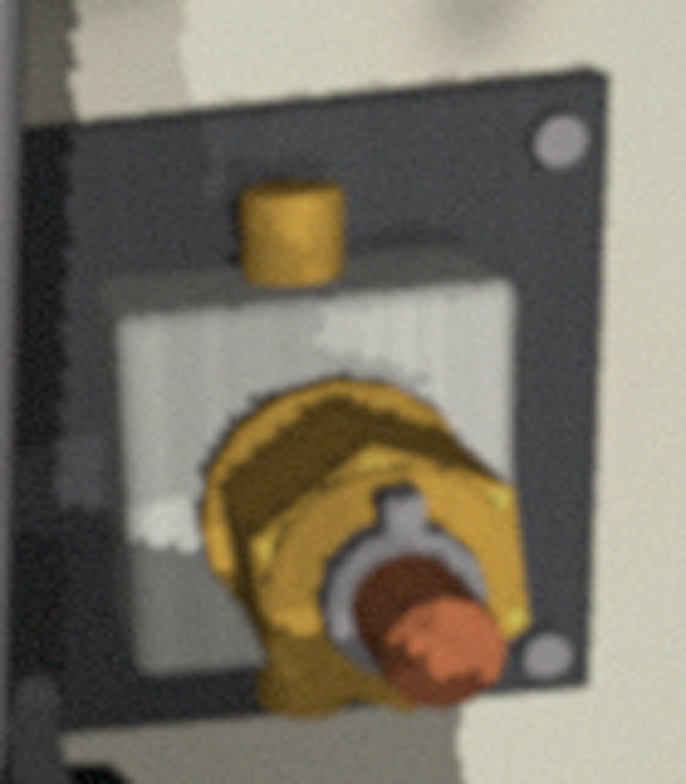

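```bash
cat > ptrfit.py <<'E'
from h import *
from scipy.optimize import least_squares
def solve(n,obj,pix,tips):
    c=dict(np.load(f'pics/{n}.npz')); obj=np.array(obj,float); pix=np.array(pix,float); tips=np.array(tips,float)
    def pose(v): return Ro.from_euler('xyz',[v[4],v[5],v[3]],degrees=True).as_matrix(),np.array([551.6+v[0],-219.2+v[1],v[2]])
    def res(v):
        M,t=pose(v); return np.r_[(w2p(obj@M.T+t,c)-pix).ravel(), v[4]/1.,v[5]/1.]
    s=least_squares(res,[0,0,0,-10,0,0]); M,t=pose(s.x)
    print(n,s.x.round(2),np.abs(s.fun).max().round(2))
    cc=dict(c); cc['R']=c['R']@M; cc['t']=c['R']@t+c['t']
    for z in (79,80,81):
        q=p2w(tips,z,cc); print(z,[(round(float(np.degrees(np.arctan2(a[1],a[0]))),1),round(float(np.hypot(a[0],a[1])),1)) for a in q])
E
python3 - <<'E'
from ptrfit import *
S=lambda a:(np.array(a)+.5)/4.9+[280,100]-.5
solve('k19',[(55,55,8),(55,-55,8),(-30,30,38),(30,30,38),(-30,-30,38),(0,0,98)],S([(590,75),(585,684),(118,317),(514,281),(137,672),(452,648)]),S([(402,490),(404,520)]))
S=lambda a:(np.array(a)+.5)/4+[170,80]-.5
solve('w2',[(55,55,8),(-55,55,8),(-55,-55,8),(55,-55,8),(0,0,98)],S(np.array([(210,655),(65,216),(553,88),(650,550),(371,545)]))[[0,1,2,3,4]],S([(350,432),(355,455)]))
E
```

```text
k19 [ 0.3  -1.8  -6.51 -9.58 -0.16  1.25] 1.68
79 [(88.5, 13.5), (86.4, 9.3)]
80 [(89.8, 13.9), (88.4, 9.7)]
81 [(91.1, 14.3), (90.2, 10.1)]
w2 [ -9.81  16.06  12.91  19.41 114.17 -38.63] 114.17
79 [(-120.4, 71.4), (-115.8, 63.3)]
80 [(-120.4, 72.9), (-115.9, 64.7)]
81 [(-120.4, 74.4), (-116.0, 66.2)]
```

Run:
```python
from ptrfit import *
S=lambda a:(np.array(a)+.5)/4+[170,80]-.5
solve('w2',[(55,-55,8),(-55,-55,8),(-55,55,8),(55,55,8),(0,0,98)],S(np.array([(210,655),(65,216),(553,88),(650,550),(371,545)])),S([(350,432),(355,455)]))
```

```text
w2 [ 1.62 -0.05 -7.18 -9.94  0.27  0.4 ] 0.78
79 [(-179.2, 13.7), (-177.5, 9.4)]
80 [(-179.6, 14.1), (-178.1, 9.7)]
81 [(180.0, 14.4), (-178.7, 10.0)]
```

The pointer has turned from about 180.4° to 89.8° in the fitting frame, i.e. about 90.5°. I return the wrench.

```bash
python3 -c "
from h import *
p,R,o=tool(); print(units(np.array([504.6,160.8,132])-p,R),(yaw(R)-88.55)/5)"
```

```text
[-2.056 -8.806  0.022] -20.813262926673048
```

```bash
python3 -m crank '-.05 -.2 0 -.7;-.15 -.7 0 -2;-.3 -1.3 0 -3.3;-.45 -1.9 0 -4.6;-.6 -2.5 0 -5.9;-.75 -3.1 0 -7.2;-.9 -3.7 0 -8.5;-1.05 -4.4 0 -9.8;-1.2 -5 0 -11.1;-1.35 -5.6 0 -12.4;-1.5 -6.2 0 -13.7;-1.6 -6.8 0 -15;-1.7 -7.4 0 -16.3;-1.85 -7.9 0 -17.6;-1.95 -8.4 0 -18.9;-2.05 -8.8 0 -20;-2.05 -8.8 0 -20.8;-2.05 -8.8 0 -20.8;-2.05 -8.8 0 -20.8'; python3 look.py b1; python3 -c "
from h import *
p,R,o=tool(); print(units(np.array([504.6,160.8,18.1])-p,R),(yaw(R)-88.55)/5)"
```

```text
time: 28.57
position: [504.6, 159.7, 132.9]
eef_rot: [-2.253, -2.188, 0.001]
contact_force: [-0.8, -0.9, -1.4]
gripper_width: 16.8
t 28.5667 p [504.6 159.7 132.9] yaw 88.33 q [-0.04  0.84 -0.62  1.76  0.68  0.77  0.53] F [-0.8 -0.9 -1.4] M [ 0.011 -0.016 -0.   ] w 16.8
[ 0.038 -0.004  2.87 ] -0.05593643226065979
```

View pics/b1.png

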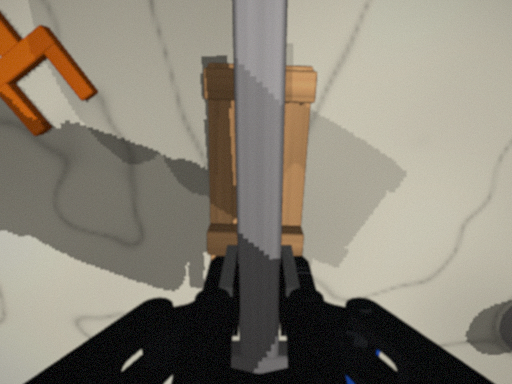

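The view matches the one from just after lift-off (handle at 260 px, ribs in the same place). I lower gently.

```bash
python3 -m crank '.02 0 .5 -.05;.02 0 1.2 -.05;.02 0 1.9 -.05;.02 0 2.4 -.05;.02 0 2.6 -.05;.02 0 2.72 -.05;.02 0 2.76 -.05;.02 0 2.76 -.05'; python3 look.py b2; python3 -m crank '0 0 .02 0;0 0 .04 0;0 0 .06 0;0 0 .06 0';python3 look.py b3
```

```text
time: 29.28
position: [505.4, 160.1, 23.4]
eef_rot: [2.248, 2.194, 0.001]
contact_force: [0.4, 0.8, -1.2]
gripper_width: 16.6
t 29.2833 p [505.4 160.1  23.4] yaw 88.62 q [-0.12  1.01 -0.47  1.81  0.85  0.53  0.38] F [ 0.4  0.8 -1.2] M [0.02  0.093 0.003] w 16.6
time: 29.67
position: [505.2, 160.0, 20.4]
eef_rot: [2.247, 2.195, 0.0]
contact_force: [-0.4, -1.1, -1.8]
gripper_width: 16.5
t 29.6667 p [505.2 160.   20.4] yaw 88.65 q [-0.12  1.01 -0.46  1.82  0.86  0.53  0.38] F [-0.4 -1.1 -1.8] M [0.036 0.008 0.026] w 16.5
```

```bash
python3 -m crank '0 0 .02 0;0 0 .04 0;0 0 .04 0';python3 look.py b4;python3 -m crank '0 0 .015 0;0 0 .025 0;0 0 .025 0';python3 look.py b5
```

```text
time: 29.97
position: [505.0, 160.0, 18.6]
eef_rot: [-2.247, -2.195, 0.0]
contact_force: [0.6, 0.3, -1.5]
gripper_width: 16.4
t 29.9667 p [505.  160.   18.6] yaw 88.66 q [-0.13  1.02 -0.46  1.82  0.86  0.52  0.38] F [ 0.6  0.3 -1.5] M [-0.048  0.01   0.006] w 16.4
time: 30.27
position: [505.1, 160.1, 18.2]
eef_rot: [2.247, 2.195, 0.0]
contact_force: [-3.4, -2.1, 11.9]
gripper_width: 16.6
t 30.2667 p [505.1 160.1  18.2] yaw 88.67 q [-0.13  1.02 -0.46  1.82  0.86  0.52  0.38] F [-3.4 -2.1 11.9] M [-0.332  0.676 -0.015] w 16.6
```

Seated at 12 N. I relieve it slightly, then release.

```bash
python3 -m crank '0 0 -.015 0;0 0 -.02 0' 1 20; python3 -m crank '0 0 0 0;0 0 0 0;0 0 0 0;0 0 0 0;0 0 0 0' 0.3 20; python3 -m crank '0 0 0 0;0 0 0 0;0 0 0 0;0 0 0 0;0 0 -.3 0;0 0 -.8 0;0 0 -1.5 0;0 0 -2.5 0;0 0 -3.4 0;0 0 -4 0;0 0 -4 0' 0 20; python3 look.py b6; python3 -c "
from h import *
cv2.imwrite('pics/b6t.png',arm.read_camera('top')[:,:,::-1])"
```

```text
time: 30.48
position: [505.1, 160.1, 18.6]
eef_rot: [-2.247, -2.195, -0.0]
contact_force: [-0.0, 0.2, -2.2]
gripper_width: 16.7
time: 30.9
position: [505.1, 160.1, 18.5]
eef_rot: [-2.247, -2.195, -0.0]
contact_force: [-0.4, 0.4, -0.4]
gripper_width: 59.6
time: 31.82
position: [506.3, 160.8, 182.9]
eef_rot: [2.246, 2.193, 0.009]
contact_force: [-0.6, 0.1, -0.1]
gripper_width: 85.4
t 31.8167 p [506.3 160.8 182.9] yaw 88.64 q [-0.01  0.77 -0.68  1.71  0.61  0.88  0.59] F [-0.6  0.1 -0.1] M [ 0.031 -0.038  0.02 ] w 85.4
```

View pics/b6.png

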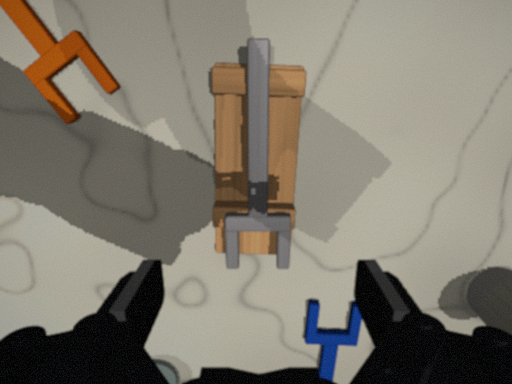

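View pics/b6t.png

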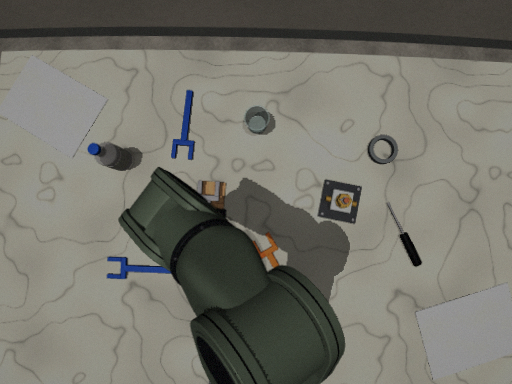

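The wrench lies flat across both ribs (tail (258,42), tips (233,267)/(283,267)), and the bystanders are where they were. One last zoomed look at the pointer from the top camera.

```bash
python3 -c "
from h import *
a=cv2.imread('pics/top0.png');b=cv2.imread('pics/b6t.png')
f=lambda i:cv2.resize(i[178:226,316:364],None,fx=8,fy=8,interpolation=cv2.INTER_CUBIC)
cv2.imwrite('pics/fin.png',np.hstack([f(a),f(b)]))"
```

```text
(no output)
```

View pics/fin.png

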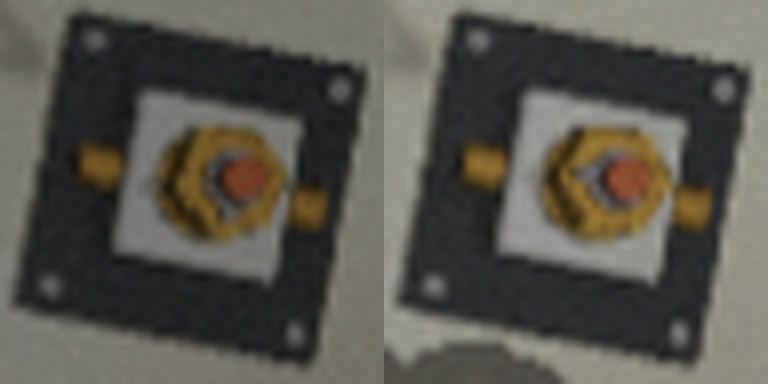

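The pointer went from the bottom of the collar (-x, left panel) to the left side (+y, toward the plug, right panel), which is a quarter turn. I hand in.

```bash
python3 -c "
from plant import arm
print(arm.job_done(), arm.get_obs()['time'])"
```

```text
the job is handed in; nothing more can be done
the job is handed in; nothing more can be done
```

The joint is made up, the wrench is back on its stand, and the job was handed in at about 32 s.

- **Finger-tight:** I turned the nut by about 51° with a 20 N finger grip. The torque then jumped by about 0.4 N m and the pointer began to drag. I stopped about 3° into the drag, because the torque rise showed only after a 4° step and I took one more 2° step to confirm it.
- **Wrench:** I fitted the bare steel wrench from the side and swept it through its free play at about 0.46 N m. Then I backed it off unloaded and slid it out. About 5 N of light drag showed as it came off, and it never grew.
- **Turn past finger-tight:** The wrist view puts the pointer at about 180.4° before and 89.8° after in the fitting's frame, so about 90.5°. That is good to roughly 2°, and the top view agrees by eye.
- **Putting back:** The wrench was lowered until it touched at 12 N, eased off and released. The pictures show it flat across both ribs, with the other things in view where they were.

One disagreement: the wrist camera calibration read about 7 mm off in height. I corrected for it by fitting the view to the known plate and tube dimensions.

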